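# Gauge two centrifuge tube adapters and sort them

### The job

Check the two blue tube-adapter sleeves on the steel gauge pin, one after the other: slide each one, upright, down over the pin as far as it will go without forcing it and let it rest there for a moment. A sleeve that goes right down onto the gauge's round base is sound and is then stood upright in the green tray; one that stops high on the pin's shoulder has shrunk and is stood upright in the red tray; put the first one away before trying the second. Leave everything else on the bench where it is, and let go of the sleeves at the end.

Things in the scene. Friction and masses are not known exactly. Their poses are not given: they have to be found in the camera images.
- sleeve_a: blue plastic tube-adapter sleeve, outside diameter 32 mm, 60 mm tall, about 45 g, upright on the table. Origin: centre of its underside, z up along the bore; yaw does not matter. Both sleeves look alike: bore 19 mm, but in the shrunken one only 14.5 mm over the bottom 12 mm. The gauge tells which this is.
- sleeve_b: blue plastic tube-adapter sleeve, outside diameter 32 mm, 60 mm tall, about 45 g, upright on the table. Origin: centre of its underside, z up along the bore; yaw does not matter. Both sleeves look alike: bore 19 mm, but in the shrunken one only 14.5 mm over the bottom 12 mm. The gauge tells which this is.
- gauge: steel gauge fixed to the table: dark round base 72 mm across, 12 mm high, with an upright pin in its centre, 16.5 mm thick up to 40 mm above the table, then a 45 degree shoulder. Origin: centre of the base's underside, z up along the pin. A sound sleeve rests with its underside 12 mm above the table, on the base; a shrunken one stops on the shoulder, underside 41 mm above the table.
- pin_tip (a point): tip of the gauge pin, on its axis, 58 mm above the table. From here down to the shoulder (43 mm above the table) the pin is a nose 11 mm thick with a tapered tip.
- pass_tray: green plastic tray for sound sleeves, 130 x 130 mm outside, walls 4 mm thick and 20 mm high, open on top, inner floor about 4 mm above the table. Fixed; may stand on either side. Origin: centre of its underside, x and y along its sides, z up.
- reject_tray: red plastic tray for shrunken sleeves, 130 x 130 mm outside, walls 4 mm thick and 20 mm high, open on top, inner floor about 4 mm above the table. Fixed; may stand on either side. Origin: centre of its underside, x and y along its sides, z up.
- vial: small capped jar with a paper label, 36 mm across, 50 mm tall, standing between the sleeves. Loose bystander, to be left alone. Origin: centre of its underside.
- reducer: white plastic ring, 44 mm across, 35 mm tall, standing beyond the sleeves; not one of the sleeves to be tested. Loose bystander, to be left alone. Origin: centre of its underside.
- pen: yellow and black marker pen, 130 mm long, 11 mm thick, lying near the robot along its own x. Loose bystander, to be left alone. Origin: centre of its underside.
- timer: white bench timer, 55 x 55 x 18 mm, lying near the robot. Loose bystander, to be left alone. Origin: centre of its underside.
- reagent: amber bottle with a blue cap, 60 mm across, 120 mm tall, at the back. Loose bystander, to be left alone. Origin: centre of its underside.
- slide_box: orange box with a white lid, 62 x 87 x 40 mm, at the back left. Loose bystander, to be left alone. Origin: centre of its underside.

How it is judged:
By the outcome, as a careful person would: the job done as asked, in the order asked, and still so for the second after the job is handed in, with the robot touching nothing.
It also fails if it takes over 67 s, if anything falls off the work surface, if the arm or the gripper's body presses on something with over 40 N, if the wrist force passes 120 N, or if a joint passes its speed limit or range.

### The arm

A 6-joint arm with a two-finger parallel gripper is mounted at the origin on the work surface. World frame = base frame: x ahead of the robot, y to its left, z up, the work surface at z = 0. Lengths are in m, angles in rad, forces in N, time in s.
With the tool pointing down it reaches from about 0.225 to 0.875 m from the base axis. Payload 3.4 kg.
Tool frame: the origin (TCP) lies midway between the tips of the shut fingers; the grasp point (between the pads) lies behind it (manip.grip_point_offset is the z of the grasp point in the tool frame, in m); z points along the fingers, x is the direction in which the jaws open and shut, and the axes are right-handed (so a half turn about z gives the same grasp; the last joint's range is limited). The gripper opens to 85 mm and grips with 20 to 120 N. Pads are 22 mm wide; open, the fingers measure 114 mm over their backs; the gripper's body (76 mm by 85 mm) begins 54 mm behind the grasp point. The pads swing forward as they close: fully open they stand 13 mm farther back than shut.
Start: joints at [0.982, 0.276, 1.505, -0, 1.361, -0.121], TCP at [0.259, 0.513, 0.231] pointing down, gripper open.
Joint ranges: [-2.89, 2.89], [-0.75, 2.08], [0.22, 2.7], [-1.18, 4.32], [0.11, 2.71], [-2.7, 2.7]. Speed limits (rad/s): [2.57, 2.57, 3.14, 3.14, 3.14, 3.14].

### API

Orientations are given as a unit quaternion [w, x, y, z].
In Python, from rig import manip, eyes, recognise, regions_of, mark_of gives the robot as it stands.
- The arm moves only by the shell command python3 -m inch 'ROWS' [FORCE]. ROWS is JSON, a list of rows, each a list of 5 numbers: the gripper command: -1 is shut, 1 is fully open, values between are in proportion, then the shift along the tool's x, y, z in mm, then the turn about the tool's z in degrees. A call has 1 to 20 rows; each row shifts and turns the pose as measured when the row begins, along the tool's axes as they then stand; what a row does not reach is not made up. A row lasts 1/12 s, in which the tool goes at most 41.7 mm and 7.16 degrees, less where a joint would pass 70% of its speed; a pose out of reach is approached as far as the arm can. A call with a gripper value outside its range is refused whole. The fingers move at their own pace and stop on an object; FORCE is the grip in N (left out, the last holds). Time passes only in rows, so rows that do not move let the fingers close. It gives the time, the measured TCP pose, the force and the opening at its end, in the units of the state.
- manip.get_state(): the state, without advancing time (a new reading comes with each control period).
- eyes.get_image(name): name is "side" or "top" or "wrist"; returns a dict with "frame" (480x640x3 uint8, red, green, blue), "K" (3x3 intrinsics, pixels), "rvec" (rotation vector, rad) and "tvec" (3), from world to camera coordinates, as OpenCV has them; the wrist camera has in their place "mount" (4x4, takes a point from camera to tool coordinates, whose origin is the TCP and whose axes are the tool frame's). Camera axes: x right, y down, z forward; pixel columns grow to the right and rows downward; lengths in m; the calibration is good to about 2 mm. The wrist camera is an equidistant fisheye: a pixel r from the principal point sees the ray r / f radians off the axis. A picture is of the moment at which its call begins: read the wrist's pose just before it. There is no depth.
- manip.sign_off(): hands the job in, once; it reports no verdict.
Trained networks look in a picture, given as the dict that the camera call returned (one of the last four; its "shot" number tells which), for a name from the list of things; names that differ only in an ending like _2 or _b are one class to them, and where a whole thing is asked for, a point or a joint stands for the part that bears it (a point fixed in the world has none). Each returns a list of dicts, best first, with "confidence" (0 to 1); they miss things now and then, are a little off and sometimes report something else, mostly with a low value. They report only what shows in the picture. A call takes as long as a camera call.
- recognise(picture, target): "bbox" ([left, top, width, height] in pixels, round what is visible of it).
- regions_of(picture, target): "mask" (480x640 bool, what is visible of it) and "bbox" ([left, top, width, height] in pixels, round what is visible of it).
- mark_of(picture, target): "point" ([row, column] in pixels: a listed point, or the origin of a listed thing).
The state is a dict: "clock": time; "qpos": joint angles; "qd": joint speeds; "effort": joint torques, N m; "position": TCP position; "ee_rot": TCP orientation; "contact_force": force on the tool from outside, world axes, zero at the start; "moment": the same for the moment, N m; "width": finger opening in m.
Only numpy, scipy, OpenCV 4.12 (cv2) and the standard library are available. Lean on these libraries where they do the work, as an engineer would, in place of code of your own. Each camera call takes 0.05 s, during which the arm holds its last target.

## Working session

There is one attempt and no reset: what is moved stays moved. The work goes in short steps, Python scripts to look and compute and a shell command to move; the robot and the scene stay as the last step left them, time stands still between calls to the robot, and variables do not carry over. Pictures are saved under pics/ and viewed, and the job is handed in when it is done.

```bash
ls; mkdir -p pics; cat > h.py <<'E'
import numpy as np,cv2
from rig import manip,eyes,recognise,regions_of,mark_of
def save(p,n): cv2.imwrite('pics/'+n,cv2.cvtColor(p['frame'],cv2.COLOR_RGB2BGR))
def ray(p,uv):
    R=cv2.Rodrigues(np.array(p['rvec'],float))[0];t=np.array(p['tvec'],float).ravel()
    d=R.T@np.linalg.inv(p['K'])@np.array([uv[0],uv[1],1.]);return -R.T@t,d
def onz(p,uv,z):
    c,d=ray(p,uv);return c+d*(z-c[2])/d[2]
def tri(l):
    A=np.zeros((3,3));b=np.zeros(3)
    for p,uv in l:
        c,d=ray(p,uv);d=d/np.linalg.norm(d);M=np.eye(3)-np.outer(d,d);A+=M;b+=M@c
    return np.linalg.solve(A,b)
E
python3 - <<'E'
from h import *
s=manip.get_state();print(s,manip.grip_point_offset)
for n in ['top','side']:
    p=eyes.get_image(n);save(p,n+'0.png')
    c,_=ray(p,(0,0));print(n,c)
    for t in ['sleeve_a','gauge','pin_tip','pass_tray','reject_tray','vial','reducer']:
        print(t,[(np.round(m['point'],1),round(m['confidence'],2)) for m in mark_of(p,t)[:3]])
        for m in mark_of(p,t)[:3]:
            if m['confidence']>.3: print('   ',np.round(onz(p,m['point'][::-1],0.058 if t=='pin_tip' else 0),4))
p=eyes.get_image('wrist');save(p,'wrist0.png')
E
```

```text
pics
{'clock': 0.0, 'qpos': array([ 9.81984489e-01,  2.76603893e-01,  1.50613376e+00, -1.12101189e-05,
        1.36069992e+00, -1.21020739e-01]), 'qd': array([ 0.0025368 ,  0.00011077, -0.00073316, -0.0007219 ,  0.00097324,
       -0.0014193 ]), 'effort': array([-1.34525420e-03, -4.16773868e+01, -2.45803320e+01, -5.58516222e-04,
        1.11068023e-02, -1.36103171e-06]), 'position': array([0.25899986, 0.51277324, 0.23043439]), 'ee_rot': array([ 3.89930155e-04,  8.51737185e-01,  5.23968431e-01, -8.36009423e-04]), 'contact_force': array([0.21999321, 0.11407889, 0.96421106]), 'moment': array([-0.03275856, -0.03149504, -0.00120206]), 'width': 0.08551191029848217} -0.0187
top [0.50474758 0.01464258 1.11434186]
sleeve_a [(array([216.8, 280. ]), 0.73), (array([191.3, 380.6]), 0.65)]
    [0.6349 0.1106 0.    ]
    [ 0.6873 -0.0962  0.    ]
gauge [(array([264.8, 340. ]), 0.83), (array([268.9, 463.6]), 0.48)]
    [ 0.5363 -0.0122  0.    ]
    [ 0.5277 -0.2632  0.    ]
pin_tip [(array([261.8, 342.3]), 0.58), (array([190.8, 379.8]), 0.39)]
    [ 0.5404 -0.0152  0.058 ]
    [ 0.6788 -0.0889  0.05
[... 347 characters left out ...]
, 304.6]), 0.86), (array([253.9, 405.7]), 0.68), (array([289.1, 376.3]), 0.64)]
    [0.6281 0.1239 0.    ]
    [ 0.7813 -0.0452 -0.    ]
    [ 0.6742 -0.0924  0.    ]
gauge [(array([287. , 298.6]), 0.89)]
    [ 0.5418 -0.0135  0.    ]
pin_tip [(array([265.9, 294.3]), 0.88)]
    [ 0.5389 -0.005   0.058 ]
pass_tray [(array([399.4, 361.2]), 0.83), (array([287.7, 297.7]), 0.42)]
    [ 0.5256 -0.2678  0.    ]
    [ 0.5395 -0.0142  0.    ]
reject_tray [(array([286.2, 212.5]), 0.61)]
    [0.3927 0.0709 0.    ]
vial [(array([259. , 340.6]), 0.74), (array([286.9, 212.6]), 0.56)]
    [0.6529 0.0092 0.    ]
    [0.3923 0.0692 0.    ]
reducer [(array([255.6, 404.5]), 0.91)]
    [ 0.7761 -0.0478  0.    ]
```

View pics/top0.png

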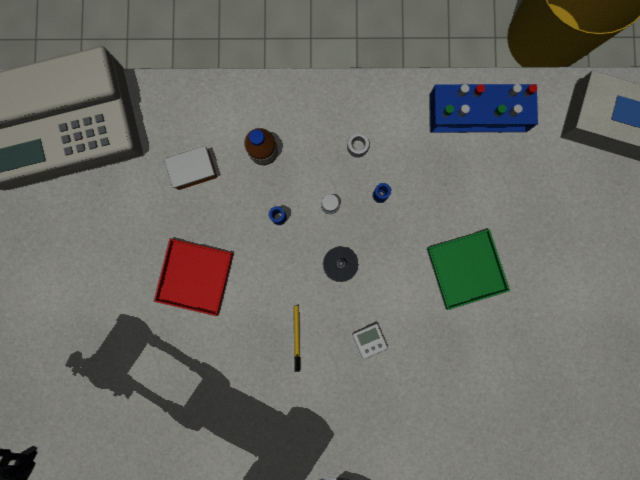

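View pics/side0.png

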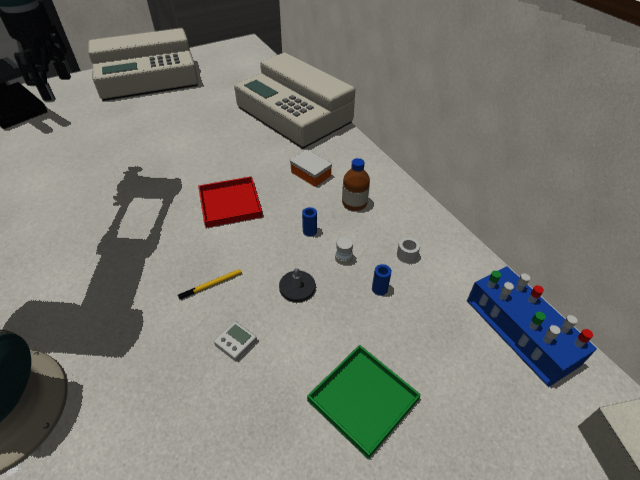

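View pics/wrist0.png

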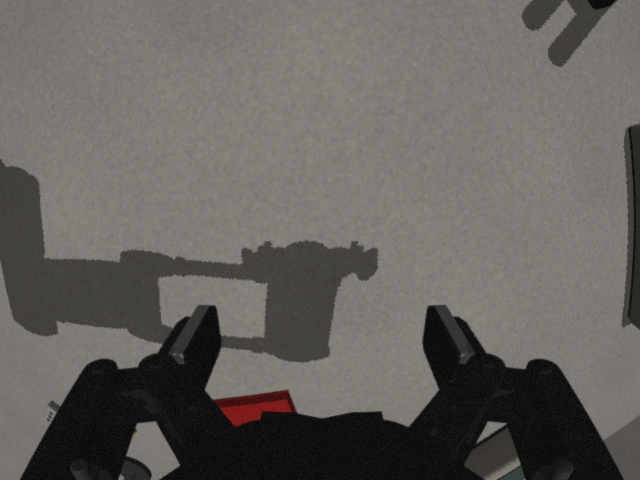

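The top view shows the sleeves at about (278,215) and (382,192), and the gauge at (341,263). The red tray is at (194,276) on the left and the green tray at (468,268) on the right. The "side" view agrees. Next I'll refine the positions with silhouette fits.

```bash
cat >> h.py <<'E'
from scipy.optimize import least_squares
def proj(p,X): return cv2.projectPoints(np.array(X,float).reshape(-1,1,3),np.array(p['rvec'],float),np.array(p['tvec'],float),p['K'],None)[0].reshape(-1,2)
def cylc(p,x,y,r,z0,z1):
    a=np.linspace(0,2*np.pi,60);pts=np.array([(x+r*np.cos(t),y+r*np.sin(t),z) for t in a for z in (z0,z1)])
    h=cv2.convexHull(proj(p,pts).astype(np.float32));m=cv2.moments(h)
    return np.array([m['m10']/m['m00'],m['m01']/m['m00']]),m['m00']
def cent(mask):
    v,u=np.nonzero(mask);return np.array([u.mean(),v.mean()]),len(u)
def fit(obs,r,z0,z1,x0):
    f=lambda q:np.concatenate([cylc(p,q[0],q[1],r,z0,z1)[0]-c for p,c in obs])
    s=least_squares(f,x0,diff_step=1e-4);return s.x,s.fun
E
python3 - <<'E'
from h import *
T=eyes.get_image('top');S=eyes.get_image('side')
import pickle;pickle.dump((T,S),open('ts.pkl','wb'))
def blob(p,m):
    # blue colour within dilated mask
    f=p['frame'].astype(int);b=(f[...,2]>f[...,0]*1.5+10)&(f[...,2]>f[...,1]*1.3)
    return b&(cv2.dilate(m.astype(np.uint8),np.ones((5,5)))>0)
MS={}
for nm,p in (('T',T),('S',S)):
    for t in ['sleeve_a','gauge']:
        MS[nm,t]=regions_of(p,t)
        print(nm,t,[(m['bbox'],round(m['confidence'],2),int(m['mask'].sum())) for m in MS[nm,t]])
pickle.dump(MS,open('ms.pkl','wb'))
for nm,x0,tu,su in (('A',(.635,.11),(278,215),(309,222)),('B',(.687,-.096),(382,192),(381,280))):
    obs=[]
    for k,p,uv in (('T',T,tu),('S',S,su)):
        m=min(MS[k,'sleeve_a'],key=lambda m:np.hypot(*(cent(m['mask'])[0]-uv)))
        c=cent(m['mask']);obs.append((p,c[0]));print(nm,k,c,cylc(p,*x0,.016,0,.06))
    for o in (obs,obs[:1],obs[1:]): print(nm,fit(o,.016,0,.06,x0))
obs=[]
for k,p in (('T',T),('S',S)):
    m=MS[k,'gauge'][0];c=cent(m['mask']);print(c,cylc(p,.54,-.012,.036,0,.012));obs.append((p,c[0]))
for o in (obs,obs[:1],obs[1:]): print('G',fit(o,.036,0,.012,(.54,-.012)))
print(manip.get_state()['clock'])
big=np.hstack([cv2.resize(T['frame'][170:300,260:400],None,fx=2.8,fy=4,interpolation=0),cv2.resize(S['frame'][190:320,260:400],None,fx=2.8,fy=4,interpolation=0)])
save({'frame':big},'crop.png')
E
```

```text
T sleeve_a [([371.1, 181.1, 19.7, 24.6], 0.54, 270)]
T gauge [([323.5, 245.0, 32.9, 38.3], 0.88, 984)]
S sleeve_a [([300.7, 207.4, 16.2, 29.1], 0.69, 416), ([369.6, 263.2, 24.3, 33.2], 0.57, 477)]
S gauge [([276.4, 267.7, 38.6, 32.0], 0.9, 972), ([306.0, 346.8, 117.3, 113.5], 0.26, 6721), ([288.2, 149.6, 47.0, 38.5], 0.26, 1003)]
A T (array([381.33703704, 192.51481481]), 270) (array([278.82566901, 214.71293065]), 271.65883701480925)
A S (array([309.73317308, 221.25480769]), 416) (array([310.16231148, 221.86850656]), 411.54185668588616)
A (array([ 0.64634626, -0.01238002]), array([-40.98691455,  16.39355838,  34.27913341,  35.95479146]))
A (array([ 0.67928952, -0.09423989]), array([2.52385632e-07, 8.87359647e-07]))
A (array([0.63508916, 0.11212435]), array([2.12532461e-06, 2.99855745e-06]))
B T (array([381.33703704, 192.51481481]), 270) (array([382.17791531, 188.69439481]), 292.28300702082925)
B S (array([380.88050314, 279.57861635]), 477) (array([384.51006445, 278.10531699]), 497.25538830598816)
B (array([ 0.67915054, -0.09482713]), array([ 0.29523145,  0.0686527 , -0.07767112, -0.35052191]))
B (array([ 0.67928952, -0.09423988]), array([-6.40267899e-07, -6.39393619e-07]))
B (array([ 0.67879248, -0.09561078]), array([-8.76521483e-07, -3.34794095e-08]))
(array([340.05386179, 263.95528455]), 984) (array([340.05643439, 262.8512214 ]), 1002.3031135310885)
(array([296.63477366, 286.16666667]), 972) (array([297.3197016 , 285.30407241]), 962.9732297346927)
G (array([ 0.53785919, -0.01251425]), array([ 0.26267678, -0.04328765, -0.16024917, -0.26368517]))
G (array([ 0.53777164, -0.01198389]), array([6.26715860e-07, 2.96208725e-07]))
G (array([ 0.53783789, -0.01324714]), array([-2.27059616e-07, -2.92152208e-07]))
1.85
```

View pics/crop.png

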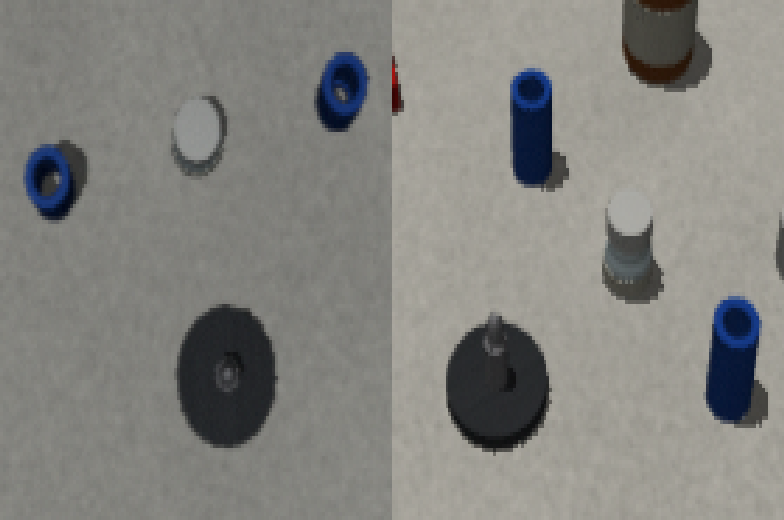

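```bash
python3 -m inch '[[1,0,0,0,7],[1,0,0,0,7],[1,0,0,0,7],[1,0,0,0,7],[1,0,0,0,7],[1,0,0,0,7],[1,0,0,0,7],[1,0,0,0,7],[1,0,0,0,7],[1,0,0,0,0]]' 40
```

```text
clock: 2.68
position: [0.2593, 0.5132, 0.2313]
ee_rot: [-0.0, 1.0, -0.013, 0.0]
contact_force: [0.2, -0.2, 1.0]
width: 0.0852
```

```bash
python3 -m inch '[[1,27,28.6,0,-1.5],[1,27,28.6,0,0],[1,27,28.6,0,0],[1,27,28.6,0,0],[1,27,28.6,0,0],[1,27,28.6,0,0],[1,27,28.6,0,0],[1,27,28.6,0,0],[1,27,28.6,0,0],[1,27,28.6,0,0],[1,27,28.6,0,0],[1,27,28.6,0,0],[1,27,28.6,0,0],[1,0,0,0,0]]'
```

```text
clock: 3.85
position: [0.6342, 0.1357, 0.2295]
ee_rot: [-0.002, 1.0, 0.029, 0.003]
contact_force: [1.0, 0.4, 0.1]
width: 0.0855
```

```bash
python3 -m inch '[[1,0,0,0,3.3],[1,1,24,30,0],[1,0,0,30,0],[1,0,0,0,0]]'
python3 - <<'E'
from h import *
s=manip.get_state();p=eyes.get_image('wrist');save(p,'w1.png');print(s['position'],s['ee_rot']);print(p['K'],p['mount'])
for m in regions_of(p,'sleeve_a'):print(m['bbox'],m['confidence'])
E
```

```text
clock: 4.18
position: [0.6404, 0.108, 0.1688]
ee_rot: [-0.002, 1.0, 0.002, 0.005]
contact_force: [-1.9, 0.7, -0.6]
width: 0.0857
[0.64040154 0.10796248 0.1687822 ] [-0.0023616   0.99997968  0.0022825   0.00546327]
[[371.64829954   0.         321.43326582]
 [  0.         371.64829954 238.24173767]
 [  0.           0.           1.        ]] [[ 9.99999123e-01 -1.26127431e-03  4.04267754e-04 -5.23054689e-05]
 [ 1.07249290e-03  9.50205881e-01  3.11620977e-01 -7.89086905e-02]
 [-7.77177131e-04 -3.11620270e-01  9.50206400e-01 -1.42389240e-01]
 [ 0.00000000e+00  0.00000000e+00  0.00000000e+00  1.00000000e+00]]
[340.7, 386.0, 33.6, 27.2] 0.8
[283.9, 190.6, 47.1, 58.8] 0.7
```

View pics/w1.png

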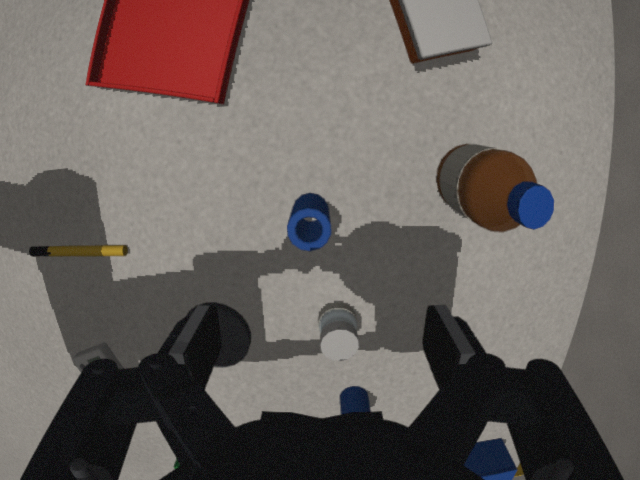

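```bash
cat >> h.py <<'E'
from scipy.spatial.transform import Rotation as Ro
def wproj(p,s,X):
    q=s['ee_rot'];R=Ro.from_quat([q[1],q[2],q[3],q[0]]).as_matrix()
    X=np.array(X,float).reshape(-1,3);t=(X-s['position'])@R
    M=np.array(p['mount']);c=(t-M[:3,3])@M[:3,:3]
    rr=np.hypot(c[:,0],c[:,1])+1e-12;th=np.arctan2(rr,c[:,2])
    K=p['K'];return np.c_[K[0,0]*th*c[:,0]/rr+K[0,2],K[1,1]*th*c[:,1]/rr+K[1,2]]
def wcylc(p,s,x,y,r,z0,z1):
    a=np.linspace(0,2*np.pi,60);pts=np.array([(x+r*np.cos(t),y+r*np.sin(t),z) for t in a for z in (z0,z1)])
    h=cv2.convexHull(wproj(p,s,pts).astype(np.float32));m=cv2.moments(h)
    return np.array([m['m10']/m['m00'],m['m01']/m['m00']]),m['m00']
def wfit(p,s,c,r,z0,z1,x0):
    g=least_squares(lambda q:wcylc(p,s,q[0],q[1],r,z0,z1)[0]-c,x0,diff_step=1e-4);return g.x
def fill(m):
    cs,_=cv2.findContours(m.astype(np.uint8),cv2.RETR_EXTERNAL,cv2.CHAIN_APPROX_NONE)
    o=np.zeros(m.shape,np.uint8);cv2.drawContours(o,[max(cs,key=cv2.contourArea)],-1,1,-1);return o>0
def wsleeve(z0,x0):
    s=manip.get_state();p=eyes.get_image('wrist')
    e=wcylc(p,s,*x0,.016,z0,z0+.06)[0]
    f=p['frame'].astype(int);b=(f[...,2]>f[...,0]*1.5+12)&(f[...,2]>f[...,1]*1.3)
    n,L,st,cc=cv2.connectedComponentsWithStats(b.astype(np.uint8))
    i=min((i for i in range(1,n) if st[i,4]>100),key=lambda i:np.hypot(*(cc[i]-e)))
    m=fill(L==i);c,a=cent(m);x=wfit(p,s,c,.016,z0,z0+.06,x0)
    print('pred',e,'cent',c,a,'fit',x,'area',wcylc(p,s,*x,.016,z0,z0+.06)[1]);return p,s,x
E
python3 - <<'E'
from h import *
p,s,x=wsleeve(0,(.635,.112));print(s['position'],s['ee_rot'])
# gauge by wrist
m=regions_of(p,'gauge');print([(a['bbox'],a['confidence']) for a in m])
E
```

```text
pred [307.83991179 220.21511774] cent [304.74919268 221.80355221] 1858 fit [0.63259832 0.11069417] area 2051.654153985204
[0.64294064 0.10837871 0.17359445] [-0.00222756  0.99995261  0.00224021  0.009208  ]
[([181.0, 300.2, 69.7, 66.4], 0.77)]
```

```bash
python3 -m inch '[[1,0,0,0,0],[1,0,0,0,0]]'
python3 - <<'E'
from h import *
p,s,x=wsleeve(0,(.635,.112));print(s['position'],s['ee_rot'],s['qpos'],s['qd'])
x=.635;y=.112
d=wproj(p,s,[(x+.016*np.cos(t),y+.016*np.sin(t),z) for t in np.linspace(0,6.28,40) for z in (0,.06)])
f=p['frame'].copy()
for u,v in d: cv2.circle(f,(int(round(u)),int(round(v))),0,(255,255,0),-1)
save({'frame':cv2.resize(f[150:300,220:420],None,fx=4,fy=4,interpolation=0)},'w2.png')
E
```

```text
clock: 4.55
position: [0.6457, 0.1106, 0.1795]
ee_rot: [-0.003, 1.0, 0.004, 0.014]
contact_force: [-0.2, -0.4, -0.4]
width: 0.0854
pred [302.59810709 221.14834175] cent [299.59863946 222.55668934] 1764 fit [0.63261665 0.11081848] area 1968.3987226830795
[0.64574406 0.11061545 0.1795218 ] [-0.00289175  0.99988544  0.00368675  0.01439313] [0.06121901 0.4099001  1.43073972 0.00430937 1.27188307 0.05263553] [ 0.0092733  -0.01640808 -0.0222644   0.00368535  0.00987113 -0.00287773]
```

View pics/w2.png

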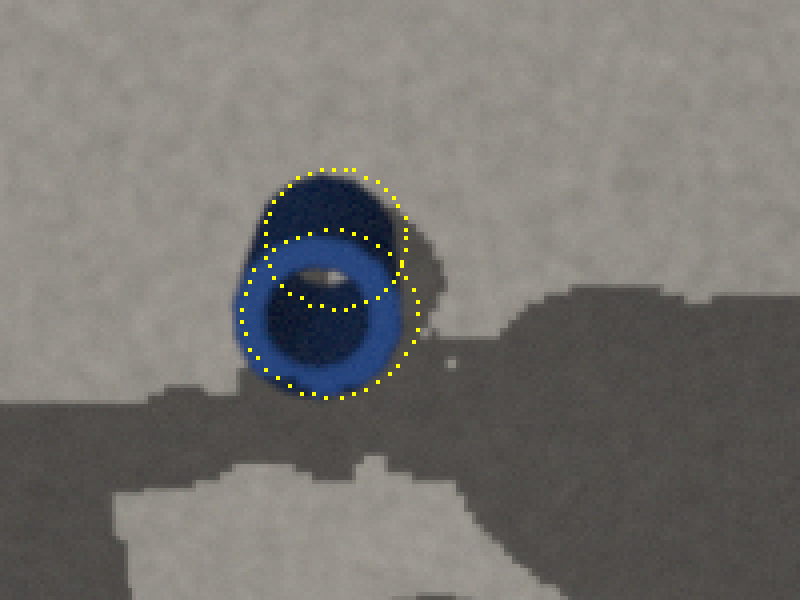

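```bash
python3 -m inch '[[1,0,0,-30,0],[1,0,0,0,0],[1,0,0,0,0],[1,0,0,0,0]]'
```

```text
clock: 4.93
position: [0.646, 0.1122, 0.2146]
ee_rot: [-0.003, 1.0, 0.005, 0.018]
contact_force: [-0.2, 1.2, 0.4]
width: 0.0856
```

```bash
python3 -m inch '[[1,-5,0,10,0],[1,-5,0,20,0],[1,-3,0,25,0],[1,-2,0,25,0],[1,0,0,15,0],[1,0,0,8,0],[1,0,0,4,0],[1,0,0,0,0]]';python3 -c "
from h import *
s=manip.get_state();print(s['ee_rot'],s['position'],s['qd'])"
```

```text
clock: 5.6
position: [0.6367, 0.1142, 0.1059]
ee_rot: [-0.004, 1.0, 0.006, 0.022]
contact_force: [0.3, 0.6, 0.7]
width: 0.0852
[-0.00355495  0.99972358  0.00644304  0.02232948] [0.63670341 0.11416527 0.10588626] [ 0.00274767 -0.00050421 -0.00393879  0.00062345  0.00329127 -0.00085954]
```

```bash
python3 -m inch '[[1,0,0,-40,0],[1,0,0,-40,0],[1,0,0,-40,0],[1,0,0,0,0]]';python3 -c "
from h import *
s=manip.get_state();print(s['ee_rot'],s['position'],s['qd'])"; python3 -m inch '[[1,0,0,0,0],[1,0,0,0,0]]';python3 -c "
from h import *
s=manip.get_state();print(s['ee_rot'],s['position'],s['qd'])"
```

```text
clock: 5.93
position: [0.631, 0.1133, 0.2294]
ee_rot: [-0.003, 1.0, 0.007, 0.02]
contact_force: [1.7, 0.1, 0.5]
width: 0.0854
[-0.00341982  0.99977286  0.00655983  0.01998761] [0.6309882  0.11330133 0.22942037] [-0.00158399  0.03403179  0.07417495  0.00074433 -0.03629548  0.00051717]
clock: 6.1
position: [0.6333, 0.1135, 0.2349]
ee_rot: [-0.004, 1.0, 0.007, 0.025]
contact_force: [0.0, -1.5, 1.2]
width: 0.0854
[-0.00373627  0.99965498  0.00661627  0.02514343] [0.63334636 0.11350581 0.23494816] [-0.00164267 -0.00771827  0.00028076 -0.00197527  0.00608142 -0.0013219 ]
```

```bash
python3 -m inch '[[1,0,0,-40,0],[1,0,0,-34,0],[1,0,0,-26,0],[1,0,0,-19,0],[1,0,0,-13,0],[1,0,0,-8,0],[1,0,0,-4,0],[1,0,0,-2,0],[1,0,0,0,0]]';python3 -c "
from h import *
s=manip.get_state();print(s['ee_rot'],s['position'],s['qd'])"
```

```text
clock: 6.85
position: [0.623, 0.1121, 0.3784]
ee_rot: [-0.003, 1.0, 0.007, 0.018]
contact_force: [-0.3, -0.1, -0.2]
width: 0.0848
[-0.00327922  0.99981067  0.00666948  0.01798315] [0.62299556 0.11213386 0.37841   ] [ 0.002194    0.0091913   0.01932935  0.00108547 -0.00560333 -0.00123848]
```

```bash
python3 -m inch '[[1,0,0,3,0],[1,0,0,6,0],[1,0,0,10,0],[1,0,0,15,0],[1,0,0,21,0],[1,0,0,28,0],[1,0,0,36,0],[1,0,0,0,0],[1,0,0,0,0],[1,0,0,0,0]]';python3 -c "
from h import *
s=manip.get_state();print(s['ee_rot'],s['position'],s['qd'])"
```

```text
clock: 7.68
position: [0.6217, 0.1126, 0.2419]
ee_rot: [-0.003, 1.0, 0.007, 0.009]
contact_force: [0.3, -0.3, 0.1]
width: 0.0853
[-0.00274691  0.99993382  0.00663707  0.00898703] [0.62170652 0.11263267 0.24189962] [ 0.00062437 -0.00520807 -0.02414636  0.00096282  0.00068671 -0.00024753]
```

```bash
python3 -m inch '[[1,3,0,3,0.8],[1,3,0,6,0],[1,3,0,10,0],[1,2,0,15,0],[1,0,0,21,0],[1,0,0,28,0],[1,0,0,28,0],[1,0,0,0,0],[1,0,0,0,0],[1,0,0,0,0]]';python3 - <<'E'
from h import *
s=manip.get_state();print(s['ee_rot'],s['position'],s['qd'])
p,s,x=wsleeve(0,(.635,.112))
E
```

```text
clock: 8.52
position: [0.6487, 0.1139, 0.1382]
ee_rot: [-0.004, 1.0, -0.001, 0.023]
contact_force: [0.2, 0.3, 0.0]
width: 0.0855
[-0.00373806  0.99972729 -0.00128486  0.02301558] [0.64870135 0.11394223 0.13816688] [-3.47287523e-04 -1.06498621e-02 -3.57538099e-02  7.16361338e-05
  2.50557160e-03  1.50768720e-03]
pred [294.73491731 242.1851796 ] cent [291.11575563 243.55827974] 2488 fit [0.63248468 0.11101597] area 2767.1477891465183
```

```bash
python3 -m inch '[[1,-6,0,0,0],[1,-3,0,0,0],[1,0,0,0,0],[1,0,0,0,0]]';python3 - <<'E'
from h import *
s=manip.get_state();print(s['ee_rot'],s['position'],s['qd'],s['qpos'])
E
```

```text
clock: 8.9
position: [0.6426, 0.1143, 0.1446]
ee_rot: [-0.004, 1.0, -0.001, 0.029]
contact_force: [-0.9, -0.6, 0.4]
width: 0.0853
[-0.00416346  0.99956713 -0.00127938  0.02909614] [0.6426323  0.11425226 0.14462473] [ 0.00231137 -0.02209491 -0.00415809 -0.0012887   0.00403621  0.00128378] [0.06698649 0.41582143 1.51356521 0.00474303 1.15357663 0.06775152]
```

```bash
python3 -m inch '[[1,0,0,-40,0],[1,0,0,-40,0],[1,0,0,-30,0],[1,0,0,-22,-7],[1,0,0,-15,-7],[1,0,0,-10,-7],[1,0,0,-6,-7],[1,0,0,-3,-7],[1,0,0,0,-7],[1,0,0,0,-7],[1,0,0,0,-7],[1,0,0,0,-7],[1,0,0,0,-7],[1,0,0,0,-7],[1,0,0,0,-7],[1,0,0,0,-6],[1,0,0,0,0]]';python3 - <<'E'
from h import *
s=manip.get_state();print(s['ee_rot'],s['position'],s['qd'],s['qpos'])
q=s['ee_rot'];print(Ro.from_quat([q[1],q[2],q[3],q[0]]).as_matrix())
E
```

```text
clock: 10.32
position: [0.6317, 0.1131, 0.3321]
ee_rot: [0.025, 0.692, 0.721, 0.031]
contact_force: [0.2, -0.4, -0.3]
width: 0.0854
[0.02492854 0.69178466 0.72102732 0.03053112] [0.63167004 0.11313982 0.33205016] [-0.00071432 -0.00963411 -0.00347467 -0.00013767  0.00213     0.06903354] [ 0.06640134  0.29966588  1.22996731  0.00433111  1.53322702 -1.54577768]
[[-0.0416251   0.99606909  0.07819024]
 [ 0.99911348  0.04100366  0.00953718]
 [ 0.0062936   0.07851791 -0.99689284]]
```

```bash
cat >> h.py <<'E'
def tilt(n=0):
    for i in range(n+1):
        s=manip.get_state();q=s['ee_rot'];R=Ro.from_quat([q[1],q[2],q[3],q[0]]).as_matrix()
        print('%.2f'%s['clock'],np.round(s['position'],4),'tz',np.round(R[:2,2],4),'yaw %.1f'%np.degrees(np.arctan2(R[1,0],R[0,0])),np.round(s['qd'][[1,2,4]],3))
        if i<n: eyes.get_image('top')
    return s
E
python3 -c "
from h import *
tilt(3)"
python3 -m inch '[[1,0,0,30,0]]'; python3 -c "
from h import *
tilt(8)"
```

```text
10.32 [0.6317 0.1131 0.3321] tz [0.0782 0.0095] yaw 92.4 [-0.01  -0.003  0.002]
10.37 [0.6317 0.1131 0.3321] tz [0.0784 0.0095] yaw 92.2 [ 0.002 -0.    -0.   ]
10.42 [0.6318 0.1131 0.332 ] tz [0.0782 0.0095] yaw 92.1 [ 0.004  0.002 -0.001]
10.47 [0.6317 0.1131 0.3318] tz [0.0779 0.0095] yaw 92.1 [ 0.004  0.004 -0.002]
clock: 10.55
position: [0.6372, 0.1136, 0.3083]
ee_rot: [0.029, 0.694, 0.719, 0.035]
contact_force: [1.4, 0.9, 0.6]
width: 0.0857
10.55 [0.6372 0.1136 0.3083] tz [0.0912 0.0104] yaw 92.0 [ 0.148  0.761 -0.869]
10.60 [0.6329 0.1133 0.2978] tz [0.0738 0.0092] yaw 92.0 [0.048 0.046 0.145]
10.65 [0.6319 0.1132 0.2979] tz [0.0699 0.0089] yaw 92.0 [-0.009 -0.058  0.048]
10.70 [0.6327 0.1133 0.2997] tz [0.0725 0.0091] yaw 92.1 [-0.018 -0.061  0.007]
10.75 [0.6336 0.1134 0.3014] tz [0.0758 0.0094] yaw 92.1 [-0.014 -0.041 -0.003]
10.80 [0.6343 0.1134 0.3025] tz [0.0781 0.0095] yaw 92.1 [-0.01  -0.021 -0.004]
10.85 [0.6346 0.1135 0.3031] tz [0.0795 0.0096] yaw 92.1 [-0.007 -0.01  -0.004]
10.90 [0.6347 0.1134 0.3033] tz [0.08   0.0096] yaw 92.1 [-0.002  0.    -0.001]
10.95 [0.6347 0.1134 0.3033] tz [0.0801 0.0096] yaw 92.1 [-0.001  0.006 -0.003]
```

```bash
python3 -m inch '[[1,0,0,-41,0],[1,0,0,0,0]]'; python3 -c "
from h import *
tilt(5)"
```

```text
clock: 11.12
position: [0.629, 0.1129, 0.3426]
ee_rot: [0.023, 0.694, 0.719, 0.029]
contact_force: [1.4, -0.4, 2.5]
width: 0.0855
11.12 [0.629  0.1129 0.3426] tz [0.0736 0.0092] yaw 92.1 [ 0.071  0.218 -0.052]
11.17 [0.6273 0.1128 0.3378] tz [0.0655 0.0087] yaw 92.1 [ 0.033  0.078 -0.023]
11.22 [0.6268 0.1127 0.3359] tz [0.0626 0.0085] yaw 92.1 [ 0.017  0.035 -0.013]
11.27 [0.6266 0.1127 0.3348] tz [0.061  0.0084] yaw 92.1 [ 0.011  0.02  -0.003]
11.32 [0.6265 0.1127 0.3342] tz [0.0601 0.0083] yaw 92.1 [0.008 0.01  0.001]
11.37 [0.6263 0.1127 0.3339] tz [0.0594 0.0082] yaw 92.1 [0.005 0.005 0.   ]
```

```bash
cat > c.py <<'E'
import sys
from h import *
tilt(int(sys.argv[1]))
E
python3 -m inch '[[1,0,0,-41,0],[1,0,0,0,0]]' >/dev/null; python3 c.py 3;python3 -m inch '[[1,0,0,-41,0],[1,0,0,0,0]]' >/dev/null; python3 c.py 3;
```

```text
11.53 [0.6202 0.1121 0.3702] tz [0.0466 0.0074] yaw 92.1 [ 0.071  0.267 -0.062]
11.58 [0.6186 0.112  0.3651] tz [0.0375 0.0068] yaw 92.1 [ 0.037  0.073 -0.027]
11.63 [0.6184 0.1119 0.3634] tz [0.0351 0.0066] yaw 92.1 [ 0.013  0.024 -0.012]
11.68 [0.6184 0.1119 0.3628] tz [0.0343 0.0066] yaw 92.1 [ 0.006  0.007 -0.005]
11.85 [0.6128 0.1113 0.3977] tz [0.0186 0.0055] yaw 92.1 [ 0.065  0.303 -0.064]
11.90 [0.6114 0.1113 0.3925] tz [0.0094 0.005 ] yaw 92.1 [ 0.036  0.069 -0.031]
11.95 [0.6114 0.1112 0.391 ] tz [0.0075 0.0048] yaw 92.1 [ 0.012  0.018 -0.011]
12.00 [0.6114 0.1113 0.3906] tz [0.007  0.0048] yaw 92.1 [0.003 0.005 0.001]
```

```bash
python3 -m inch '[[1,0,5,41,0]]' >/dev/null; python3 c.py 1;python3 -m inch '[[1,0,5,41,0]]' >/dev/null; python3 c.py 1;python3 -m inch '[[1,0,5,41,2]]' >/dev/null; python3 c.py 1
```

```text
12.08 [0.6201 0.1119 0.3576] tz [0.0238 0.0059] yaw 92.1 [ 0.15   1.124 -1.222]
12.13 [0.6139 0.1114 0.3415] tz [-0.0038  0.004 ] yaw 92.0 [0.089 0.062 0.208]
12.22 [0.6191 0.1118 0.3108] tz [0.0017 0.0044] yaw 92.0 [ 0.206  0.915 -1.036]
12.27 [0.6142 0.1114 0.2983] tz [-0.0199  0.003 ] yaw 92.0 [ 0.052 -0.014  0.188]
12.35 [0.6195 0.1119 0.2696] tz [-0.0145  0.0033] yaw 90.0 [ 0.275  0.805 -0.947]
12.40 [0.615  0.1115 0.2583] tz [-0.0336  0.0021] yaw 89.9 [ 0.034 -0.008  0.17 ]
```

```bash
python3 -m inch '[[1,0,4,25,0],[1,0,4,25,0]]' >/dev/null; python3 c.py 1;python3 -m inch '[[1,0,4,25,0],[1,0,4,25,0]]' >/dev/null; python3 c.py 1
```

```text
12.57 [0.6225 0.1117 0.2099] tz [-0.0318  0.0022] yaw 89.9 [ 0.195  0.349 -0.608]
12.62 [0.621  0.1114 0.2052] tz [-0.0387  0.0017] yaw 89.9 [-0.005 -0.032  0.119]
12.78 [0.6307 0.1118 0.1598] tz [-0.0315  0.0022] yaw 90.0 [ 0.227  0.269 -0.579]
12.83 [0.6293 0.1116 0.1552] tz [-0.0376  0.0018] yaw 90.0 [-0.011 -0.012  0.116]
```

```bash
python3 -m inch '[[1,0,2,35,0],[1,0,0,0,0]]' >/dev/null; python3 c.py 3;python3 -m inch '[[1,0,0,25,0],[1,0,0,0,0]]' >/dev/null; python3 c.py 3
python3 - <<'E'
from h import *
p,s,x=wsleeve(0,(.635,.112));save(p,'w3.png');tilt()
E
```

```text
13.00 [0.6311 0.1117 0.1216] tz [-0.0383  0.0017] yaw 90.0 [-0.097 -0.193  0.117]
13.05 [0.6346 0.112  0.1264] tz [-0.0291  0.0024] yaw 90.0 [-0.051 -0.084 -0.01 ]
13.10 [0.6363 0.1121 0.1287] tz [-0.024   0.0027] yaw 90.0 [-0.031 -0.03  -0.011]
13.15 [0.637  0.1122 0.1297] tz [-0.0215  0.0029] yaw 90.0 [-0.017 -0.004 -0.009]
13.32 [0.6403 0.1126 0.1115] tz [-0.0111  0.0036] yaw 90.0 [-0.095 -0.151  0.078]
13.37 [0.6429 0.1128 0.1149] tz [-0.0042  0.004 ] yaw 90.0 [-0.024 -0.045 -0.013]
13.42 [0.6437 0.1129 0.1156] tz [-0.0023  0.0042] yaw 90.0 [-0.004 -0.001 -0.007]
13.47 [0.6436 0.1129 0.1155] tz [-0.0023  0.0042] yaw 90.0 [ 0.004  0.012 -0.006]
pred [321.31924855 238.48920628] cent [319.77715418 235.2855728 ] 3029 fit [0.63284179 0.11105522] area 3337.130491189193
13.52 [0.6432 0.1128 0.1151] tz [-0.0031  0.0041] yaw 90.0 [ 0.005  0.017 -0.003]
```

View pics/w3.png

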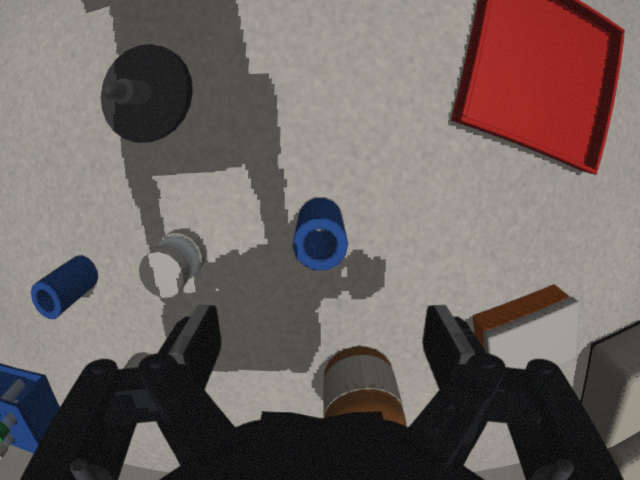

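```bash
python3 -m inch '[[1,-1,-3,24,0],[1,0,-3,24,0]]' >/dev/null; python3 c.py 2;python3 -m inch '[[1,0,-2,18,0],[1,0,-1,18,0]]' >/dev/null; python3 c.py 4
```

```text
13.68 [0.6438 0.1125 0.0755] tz [0.0147 0.0052] yaw 90.1 [ 0.177  0.352 -0.647]
13.73 [0.6405 0.1124 0.0708] tz [0.0066 0.0049] yaw 90.1 [0.004 0.    0.118]
13.78 [0.6402 0.1124 0.0718] tz [0.0051 0.0048] yaw 90.1 [-0.02  -0.049  0.035]
13.95 [0.6418 0.1129 0.0415] tz [0.0156 0.0055] yaw 90.1 [ 0.172  0.181 -0.455]
14.00 [0.6403 0.1128 0.0385] tz [0.0113 0.0052] yaw 90.1 [-0.005 -0.007  0.079]
14.05 [0.6403 0.1128 0.0395] tz [0.011  0.0051] yaw 90.1 [-0.021 -0.033  0.023]
14.10 [0.6412 0.1128 0.0406] tz [0.013  0.0053] yaw 90.1 [-0.017 -0.026 -0.003]
14.15 [0.642  0.1129 0.0414] tz [0.015  0.0054] yaw 90.1 [-0.01  -0.011 -0.007]
```

```bash
python3 -m inch '[[1,-1,-5,8,0],[1,0,-4,6,0]]' >/dev/null; python3 c.py 4
```

```text
14.32 [0.6369 0.1121 0.031 ] tz [0.0237 0.0059] yaw 90.1 [ 0.     0.145 -0.213]
14.37 [0.6356 0.1122 0.03  ] tz [0.0215 0.0059] yaw 90.1 [ 0.007 -0.     0.033]
14.42 [0.6356 0.1122 0.0302] tz [0.0211 0.0059] yaw 90.1 [ 0.002 -0.016  0.003]
14.47 [0.6361 0.1122 0.0303] tz [0.0218 0.0059] yaw 90.1 [ 0.002 -0.013  0.001]
14.52 [0.6365 0.1122 0.0305] tz [0.0224 0.0059] yaw 90.1 [-0.    -0.012 -0.   ]
```

```bash
python3 -m inch '[[-1,0,-1,0,0],[-1,0,0,0,0],[-1,0,0,0,0],[-1,0,0,0,0],[-1,0,0,0,0]]' 40; python3 c.py 0
```

```text
clock: 14.93
position: [0.6367, 0.1123, 0.0319]
ee_rot: [0.007, 0.707, 0.707, 0.011]
contact_force: [-0.3, -0.3, -0.5]
width: 0.0304
14.93 [0.6367 0.1123 0.0319] tz [0.0251 0.006 ] yaw 90.1 [-0.    -0.004 -0.005]
```

```bash
python3 -m inch '[[-1,0,0,-30,0],[-1,0,0,-30,0]]'; python3 c.py 1; python3 -m inch '[[-1,0,0,-30,0],[-1,0,0,0,0]]' >/dev/null; python3 c.py 3
```

```text
clock: 15.1
position: [0.6304, 0.1115, 0.0862]
ee_rot: [0.002, 0.707, 0.707, 0.005]
contact_force: [0.4, 0.5, 0.3]
width: 0.0305
15.10 [0.6304 0.1115 0.0862] tz [0.0103 0.005 ] yaw 90.1 [-0.313 -0.359  0.77 ]
15.15 [0.6336 0.1117 0.0924] tz [0.0198 0.0056] yaw 90.1 [ 0.003 -0.003 -0.146]
15.32 [0.6345 0.1117 0.1256] tz [0.024  0.0059] yaw 90.1 [ 0.072  0.104 -0.056]
15.37 [0.6322 0.1115 0.1222] tz [0.0179 0.0055] yaw 90.1 [ 0.037  0.071 -0.006]
15.42 [0.6306 0.1114 0.1202] tz [0.0137 0.0052] yaw 90.1 [0.026 0.042 0.001]
15.47 [0.6297 0.1113 0.1188] tz [0.0109 0.005 ] yaw 90.1 [ 0.018  0.023 -0.001]
```

```bash
python3 -m inch '[[-1,-30,-22,0,0],[-1,-30,-22,0,0],[-1,-25,-20,0,0],[-1,-20,-14,0,0],[-1,-10,-7,0,0]]'; python3 c.py 4
```

```text
clock: 15.88
position: [0.5403, -0.0038, 0.1097]
ee_rot: [-0.002, 0.704, 0.71, 0.004]
contact_force: [-0.5, 1.1, -0.7]
width: 0.0299
15.88 [ 0.5403 -0.0038  0.1097] tz [0.0025 0.0076] yaw 90.4 [-0.1    0.207 -0.087]
15.93 [ 0.539  -0.0048  0.1095] tz [0.0003 0.0068] yaw 90.4 [ 0.02  -0.047  0.005]
15.98 [ 0.5411 -0.0033  0.11  ] tz [0.0032 0.0082] yaw 90.4 [ 0.014 -0.055 -0.019]
16.03 [ 0.5429 -0.0024  0.1105] tz [0.0059 0.0087] yaw 90.4 [ 0.01  -0.038 -0.009]
16.08 [ 0.5439 -0.0019  0.1109] tz [0.0073 0.0088] yaw 90.4 [ 0.005 -0.023  0.001]
```

```bash
python3 -m inch '[[-1,-5,-3,0,0],[-1,-5,-3,0,0]]'; python3 c.py 3; python3 - <<'E'
from h import *
s=tilt();S=eyes.get_image('side');W=eyes.get_image('wrist')
f=S['frame'].copy()
import pickle;pickle.dump((S,W,s),open('sw.pkl','wb'))
z=s['position'][2]-.032
x,y=s['position'][:2]
for u,v in proj(S,[(x+.016*np.cos(t),y+.016*np.sin(t),zz) for t in np.linspace(0,6.28,40) for zz in (z,z+.06)]): cv2.circle(f,(int(round(u)),int(round(v))),0,(255,255,0),-1)
for u,v in proj(S,[(.5378,-.0125,.058),(.5378,-.0125,.043)]): cv2.circle(f,(int(round(u)),int(round(v))),0,(255,0,0),-1)
a=cv2.resize(f[180:320,230:370],(560,560),interpolation=0)
save({'frame':a},'s3.png');save(W,'w4.png')
E
```

```text
clock: 16.25
position: [0.5404, -0.0102, 0.1106]
ee_rot: [-0.0, 0.703, 0.711, 0.007]
contact_force: [-0.1, -0.1, 0.7]
width: 0.0304
16.25 [ 0.5404 -0.0102  0.1106] tz [0.0096 0.0099] yaw 90.6 [-0.034  0.058 -0.037]
16.30 [ 0.5398 -0.011   0.1105] tz [0.0089 0.0092] yaw 90.6 [-0.    -0.002  0.007]
16.35 [ 0.5398 -0.0107  0.1105] tz [0.009  0.0096] yaw 90.5 [-0.    -0.002  0.   ]
16.40 [ 0.5399 -0.0105  0.1106] tz [0.0091 0.0098] yaw 90.5 [-0.001 -0.001 -0.001]
16.40 [ 0.5399 -0.0105  0.1106] tz [0.0091 0.0098] yaw 90.5 [-0.001 -0.001 -0.001]
```

View pics/s3.png

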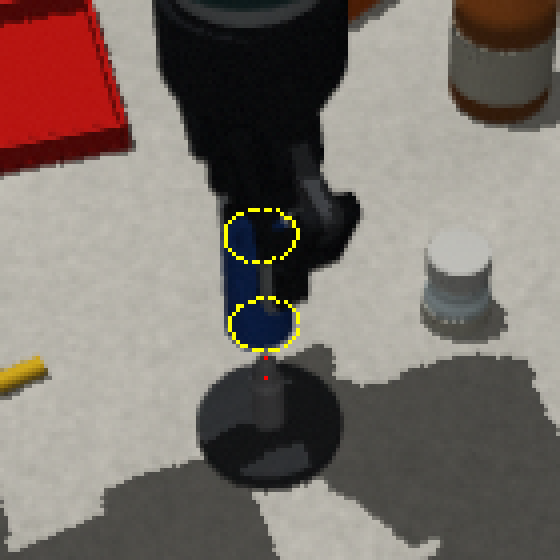

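View pics/w4.png

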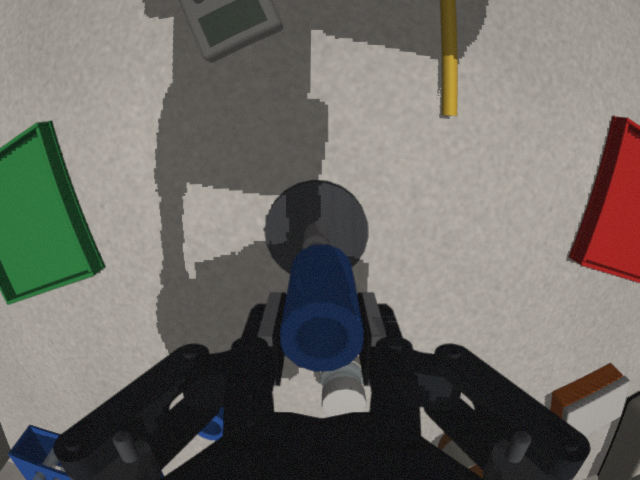

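```bash
cat > ov.py <<'E'
import sys,pickle
from h import *
S,W,s=pickle.load(open('sw.pkl','rb'))
def circ(x,y,r,z): return [(x+r*np.cos(t),y+r*np.sin(t),z) for t in np.linspace(0,6.28,70)]
def ov(gx,gy,sx,sy,z,name):
    f=cv2.resize(W['frame'][160:380,220:420],None,fx=4,fy=4,interpolation=1)[:,:]
    f=cv2.resize(W['frame'][165:380,200:440],None,fx=3,fy=2.75 if 0 else 3,interpolation=1)[:600]
    def put(P,c):
        for u,v in wproj(W,s,P): cv2.circle(f,(int(round((u-200+.5)*3)),int(round((v-165+.5)*3))),1,c,-1)
    put(circ(gx,gy,.036,.012),(255,0,0));put(circ(gx,gy,.0055,.043),(255,0,0));put(circ(gx,gy,.036,0),(255,128,0))
    put(circ(sx,sy,.016,z),(255,255,0));put(circ(sx,sy,.016,z+.06),(255,255,0))
    save({'frame':f},name)
if __name__=='__main__':
    p=s['position'];ov(.5378,-.0125,p[0]-.0025,p[1],p[2]-.032,'ov1.png')
E
python3 ov.py
```

```text
(no output)
```

View pics/ov1.png

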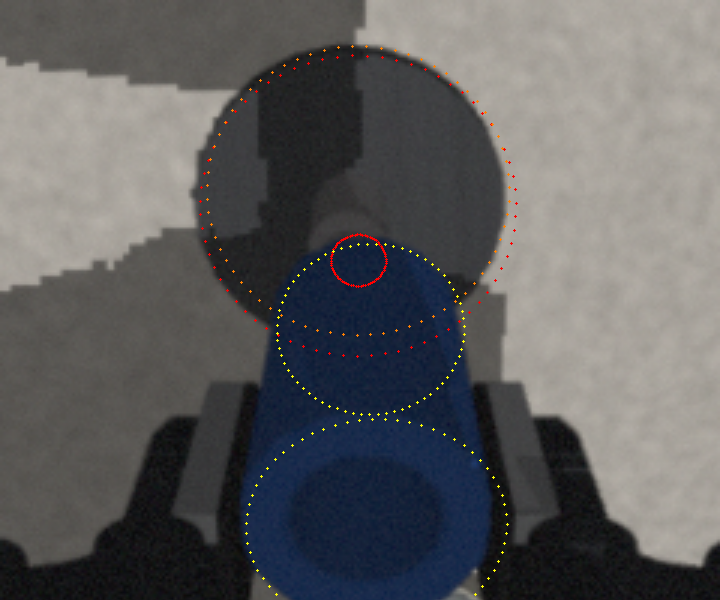

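```bash
python3 -m inch '[[-1,-1.5,0,7,0],[-1,-1,0,7,0]]'; python3 c.py 4; python3 - <<'E'
from h import *
s=manip.get_state();S=eyes.get_image('side');W=eyes.get_image('wrist')
import pickle;pickle.dump((S,W,s),open('sw.pkl','wb'))
p=s['position']
import importlib,ov;ov.ov(.5378,-.0142,p[0]-.0025,p[1]-.001,p[2]-.032,'ov2.png')
a=cv2.resize(S['frame'][220:310,260:340],(640,720)[:2],interpolation=1)[:600]
save({'frame':cv2.resize(S['frame'][230:305,260:340],(640,600),interpolation=1)},'s4.png')
E
```

```text
clock: 16.67
position: [0.5416, -0.0125, 0.0974]
ee_rot: [0.001, 0.703, 0.711, 0.008]
contact_force: [-0.9, 0.0, -0.6]
width: 0.0306
16.67 [ 0.5416 -0.0125  0.0974] tz [0.0132 0.0095] yaw 90.6 [ 0.09   0.099 -0.211]
16.72 [ 0.5407 -0.0125  0.0959] tz [0.0107 0.0098] yaw 90.6 [0.    0.002 0.044]
16.77 [ 0.5404 -0.0124  0.0962] tz [0.0098 0.01  ] yaw 90.6 [-0.01  -0.012  0.02 ]
16.82 [ 0.5407 -0.0125  0.0967] tz [0.0105 0.01  ] yaw 90.6 [-0.008 -0.016  0.006]
16.87 [ 0.541  -0.0125  0.0971] tz [0.0113 0.0099] yaw 90.6 [-0.009 -0.008  0.001]
```

View pics/s4.png

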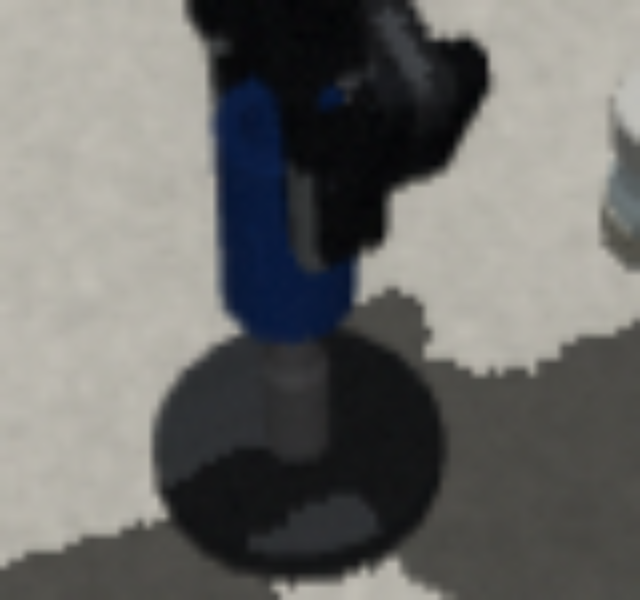

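View pics/ov2.png

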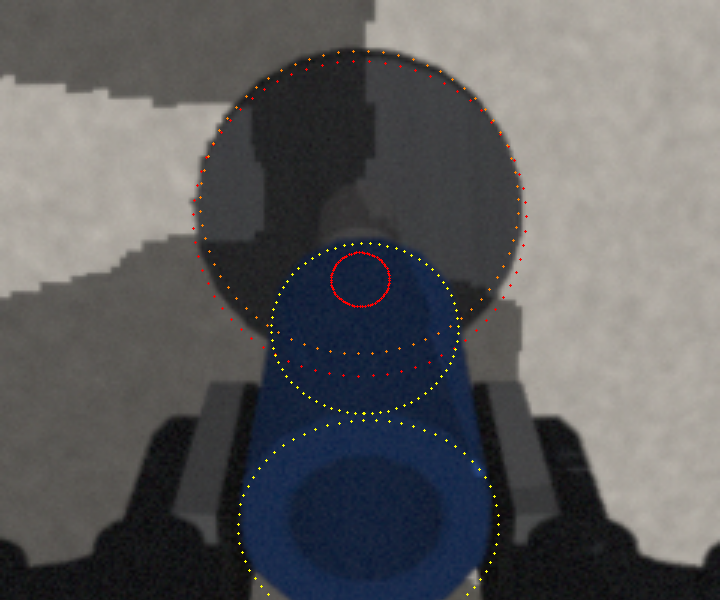

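```bash
python3 -m inch '[[-1,-0.5,1,2,0],[-1,0,0.5,2,0]]'; python3 c.py 3; python3 - <<'E'
from h import *
s=manip.get_state();S=eyes.get_image('side')
save({'frame':cv2.resize(S['frame'][230:305,260:340],(640,600),interpolation=1)},'s5.png')
E
```

```text
clock: 17.13
position: [0.5436, -0.0131, 0.0942]
ee_rot: [0.002, 0.704, 0.711, 0.008]
contact_force: [-0.4, -0.3, -1.8]
width: 0.0304
17.13 [ 0.5436 -0.0131  0.0942] tz [0.0141 0.0094] yaw 90.6 [ 0.031  0.016 -0.053]
17.18 [ 0.5434 -0.0131  0.0938] tz [0.0134 0.0096] yaw 90.6 [-0.002  0.001  0.013]
17.23 [ 0.5432 -0.013   0.0938] tz [0.0131 0.0096] yaw 90.6 [-0.003 -0.001  0.008]
17.28 [ 0.5432 -0.013   0.0939] tz [0.013  0.0096] yaw 90.6 [-0.003 -0.001  0.001]
```

View pics/s5.png

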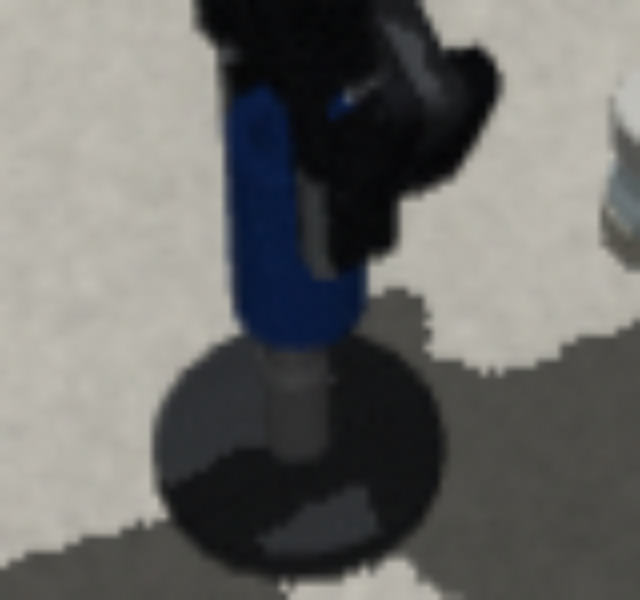

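```bash
python3 -m inch '[[-1,0,-0.3,4,0],[-1,0,0,4,0]]'; python3 c.py 2;  python3 -m inch '[[-1,0,0,3,0],[-1,0,0,3,0]]'; python3 c.py 2
```

```text
clock: 17.5
position: [0.5437, -0.0131, 0.0864]
ee_rot: [0.002, 0.704, 0.711, 0.009]
contact_force: [-0.8, 0.2, -0.0]
width: 0.0303
17.50 [ 0.5437 -0.0131  0.0864] tz [0.0153 0.0093] yaw 90.6 [ 0.051  0.055 -0.122]
17.55 [ 0.5433 -0.013   0.0856] tz [0.0139 0.0095] yaw 90.6 [ 0.001 -0.002  0.025]
17.60 [ 0.5431 -0.0129  0.0858] tz [0.0136 0.0095] yaw 90.6 [-0.004 -0.009  0.009]
clock: 17.77
position: [0.5435, -0.0129, 0.0797]
ee_rot: [0.002, 0.704, 0.711, 0.008]
contact_force: [0.1, -0.7, -1.1]
width: 0.0302
17.77 [ 0.5435 -0.0129  0.0797] tz [0.0143 0.0094] yaw 90.6 [ 0.043  0.042 -0.094]
17.82 [ 0.5432 -0.0129  0.0791] tz [0.0133 0.0096] yaw 90.6 [-0.001 -0.006  0.017]
17.87 [ 0.5432 -0.0129  0.0793] tz [0.0133 0.0096] yaw 90.6 [-0.005 -0.007  0.005]
```

```bash
python3 -m inch '[[-1,0,0,3,0],[-1,0,0,2,0]]'; python3 c.py 1;  python3 -m inch '[[-1,0,0,2,0],[-1,0,0,2,0]]'; python3 c.py 1
```

```text
clock: 18.03
position: [0.5436, -0.0129, 0.0743]
ee_rot: [0.002, 0.704, 0.711, 0.008]
contact_force: [0.1, 0.8, -1.1]
width: 0.0301
18.03 [ 0.5436 -0.0129  0.0743] tz [0.014  0.0095] yaw 90.6 [ 0.025  0.022 -0.06 ]
18.08 [ 0.5434 -0.0128  0.074 ] tz [0.0136 0.0096] yaw 90.6 [-0.004 -0.001  0.012]
clock: 18.25
position: [0.5436, -0.0129, 0.0705]
ee_rot: [0.002, 0.704, 0.711, 0.008]
contact_force: [-2.4, -1.8, 1.0]
width: 0.0307
18.25 [ 0.5436 -0.0129  0.0705] tz [0.0139 0.0092] yaw 90.6 [ 0.025  0.033 -0.041]
18.30 [ 0.5429 -0.0129  0.0698] tz [0.0122 0.0092] yaw 90.6 [ 0.001  0.013 -0.004]
```

```bash
python3 -m inch '[[-1,0,0,1.5,0],[-1,0,0,1.5,0]]'; python3 c.py 2; python3 -c "
from h import *
s=manip.get_state();print(s['contact_force'],s['moment'])
save({'frame':cv2.resize(eyes.get_image('side')['frame'][230:305,260:340],(640,600),interpolation=1)},'s6.png')"
```

```text
clock: 18.47
position: [0.5425, -0.0129, 0.0666]
ee_rot: [0.001, 0.704, 0.711, 0.007]
contact_force: [-0.2, -0.1, 0.7]
width: 0.0304
18.47 [ 0.5425 -0.0129  0.0666] tz [0.0117 0.0093] yaw 90.6 [ 0.023  0.023 -0.043]
18.52 [ 0.5424 -0.0128  0.0663] tz [0.0113 0.0094] yaw 90.6 [-0.001 -0.005  0.004]
18.57 [ 0.5425 -0.0128  0.0664] tz [0.0115 0.0094] yaw 90.6 [-0.001 -0.004  0.005]
[-0.60344494  0.56946673 -0.95108009] [-0.00654334  0.0374064  -0.04652007]
```

View pics/s6.png

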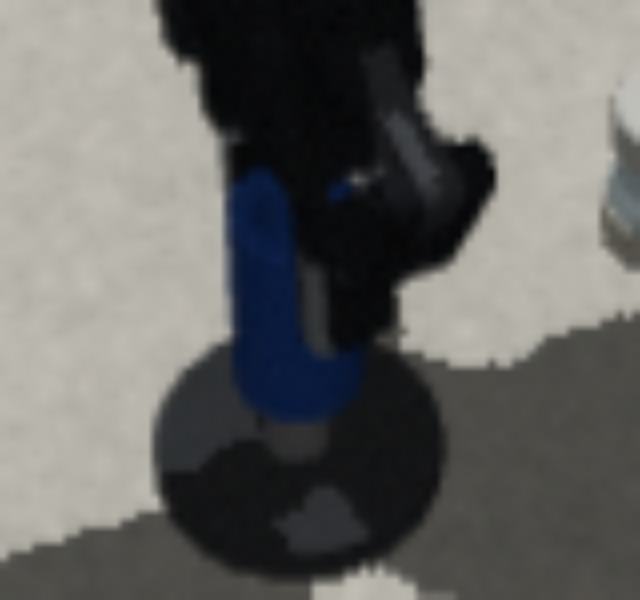

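```bash
python3 -m inch '[[-1,0,0,4,0],[-1,0,0,4,0]]'; python3 c.py 1;  python3 -m inch '[[-1,0,0,3,0],[-1,0,0,3,0]]'; python3 c.py 1; python3 -m inch '[[-1,0,0,2,0],[-1,0,0,2,0]]'; python3 c.py 1
```

```text
clock: 18.78
position: [0.5425, -0.0128, 0.0587]
ee_rot: [0.001, 0.703, 0.711, 0.007]
contact_force: [-0.5, 0.0, -0.3]
width: 0.0307
18.78 [ 0.5425 -0.0128  0.0587] tz [0.0115 0.0093] yaw 90.6 [ 0.057  0.056 -0.113]
18.83 [ 0.5421 -0.0127  0.0579] tz [0.0106 0.0095] yaw 90.6 [ 0.    -0.007  0.01 ]
clock: 19.0
position: [0.5424, -0.0127, 0.0514]
ee_rot: [0.001, 0.703, 0.711, 0.007]
contact_force: [-1.0, -0.6, -1.1]
width: 0.0303
19.00 [ 0.5424 -0.0127  0.0514] tz [0.0109 0.0093] yaw 90.6 [ 0.048  0.043 -0.087]
19.05 [ 0.5421 -0.0127  0.0508] tz [0.01   0.0095] yaw 90.6 [-0.004 -0.003  0.013]
clock: 19.22
position: [0.5423, -0.0127, 0.0464]
ee_rot: [0.0, 0.703, 0.711, 0.007]
contact_force: [-0.3, 0.5, 0.4]
width: 0.0304
19.22 [ 0.5423 -0.0127  0.0464] tz [0.0101 0.0094] yaw 90.6 [ 0.032  0.026 -0.056]
19.27 [ 0.5421 -0.0126  0.0461] tz [0.0097 0.0095] yaw 90.6 [-0.004 -0.004  0.005]
```

```bash
python3 -m inch '[[-1,0,0,1.2,0],[-1,0,0,0.8,0]]'; python3 c.py 1;  python3 -m inch '[[0.1,0,0,0,0],[0.1,0,0,0,0],[0.1,0,0,0,0],[0.1,0,0,0,0],[0.1,0,0,0,0],[0.1,0,0,0,0]]';python3 - <<'E'
from h import *
S=eyes.get_image('side')
save({'frame':cv2.resize(S['frame'][230:305,260:340],(640,600),interpolation=1)},'s7.png')
tilt()
E
```

```text
clock: 19.43
position: [0.5422, -0.0127, 0.0439]
ee_rot: [0.0, 0.703, 0.711, 0.007]
contact_force: [0.1, -0.6, 1.2]
width: 0.0304
19.43 [ 0.5422 -0.0127  0.0439] tz [0.0098 0.0094] yaw 90.6 [ 0.01   0.008 -0.014]
19.48 [ 0.5422 -0.0127  0.0439] tz [0.0096 0.0095] yaw 90.6 [-0.004 -0.001  0.004]
clock: 19.98
position: [0.5442, -0.0128, 0.0449]
ee_rot: [0.002, 0.704, 0.711, 0.008]
contact_force: [-0.1, -0.5, 1.2]
width: 0.047
20.03 [ 0.5442 -0.0128  0.0449] tz [0.0142 0.0092] yaw 90.6 [0.002 0.001 0.001]
```

View pics/s7.png

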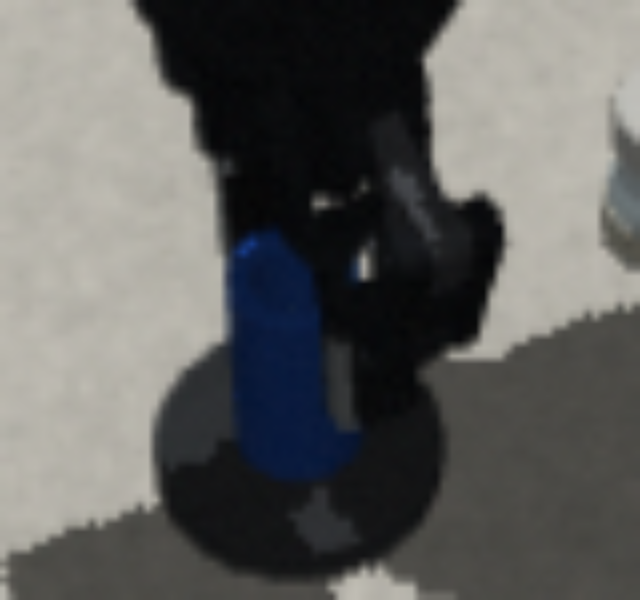

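```bash
python3 -m inch '[[-1,0,-2,0,0],[-1,0,0,0,0],[-1,0,0,0,0],[-1,0,0,0,0]]' 40;  python3 c.py 0; python3 -m inch '[[-1,0,0,-12,0],[-1,0,0,-14,0]]'; python3 c.py 1; python3 -m inch '[[-1,0,0,-16,0],[-1,0,0,-16,0]]' >/dev/null; python3 c.py 1; python3 -m inch '[[-1,0,0,-22,0],[-1,0,0,0,0]]' >/dev/null; python3 c.py 2
```

```text
clock: 20.37
position: [0.5421, -0.0128, 0.0451]
ee_rot: [0.002, 0.704, 0.711, 0.008]
contact_force: [0.6, -1.1, 0.8]
width: 0.0302
20.37 [ 0.5421 -0.0128  0.0451] tz [0.0146 0.0091] yaw 90.6 [-0.001  0.001 -0.004]
clock: 20.53
position: [0.5398, -0.0128, 0.0688]
ee_rot: [-0.0, 0.704, 0.711, 0.007]
contact_force: [3.3, 0.0, -1.2]
width: 0.0304
20.53 [ 0.5398 -0.0128  0.0688] tz [0.009  0.0099] yaw 90.6 [-0.19  -0.19   0.389]
20.58 [ 0.5414 -0.0131  0.0715] tz [0.0134 0.0092] yaw 90.6 [ 0.007  0.002 -0.064]
20.75 [ 0.539  -0.0131  0.1018] tz [0.008  0.0101] yaw 90.6 [-0.195 -0.222  0.463]
20.80 [ 0.5407 -0.0133  0.1046] tz [0.0128 0.0093] yaw 90.6 [ 0.012  0.01  -0.094]
20.97 [ 0.5408 -0.0136  0.1271] tz [0.0141 0.0092] yaw 90.6 [ 0.062  0.093 -0.055]
21.02 [ 0.5389 -0.0133  0.1247] tz [0.0093 0.0099] yaw 90.6 [ 0.027  0.052 -0.001]
21.07 [ 0.5377 -0.0131  0.1235] tz [0.0063 0.0104] yaw 90.6 [0.016 0.026 0.002]
```

```bash
python3 -m inch '[[-1,-25,-1,0,0],[-1,-36,-1,0,0],[-1,-36,-2,0,0],[-1,-36,-2,0,0],[-1,-36,-2,0,0],[-1,-30,-2,0,0],[-1,-20,-1,0,0],[-1,-10,-1,0,0],[-1,-5,0,0,0]]'; python3 c.py 3
```

```text
clock: 21.82
position: [0.521, -0.2516, 0.105]
ee_rot: [-0.012, 0.702, 0.712, 0.003]
contact_force: [-0.2, 0.9, -0.9]
width: 0.0306
21.82 [ 0.521  -0.2516  0.105 ] tz [-0.0122  0.0213] yaw 90.9 [ 0.062 -0.045  0.014]
21.87 [ 0.5211 -0.252   0.1048] tz [-0.0123  0.0206] yaw 90.9 [-0.018  0.011  0.01 ]
21.92 [ 0.5213 -0.2505  0.1053] tz [-0.0119  0.0216] yaw 90.9 [-0.021  0.006  0.014]
21.97 [ 0.5215 -0.2495  0.1057] tz [-0.0115  0.0218] yaw 91.0 [-0.014  0.003  0.005]
```

```bash
python3 -m inch '[[-1,-3,2,20,0],[-1,-3,2,20,0]]' >/dev/null; python3 c.py 1; python3 -m inch '[[-1,0,0,9,0],[-1,0,0,9,0]]'; python3 c.py 2
```

```text
22.13 [ 0.528  -0.2527  0.0688] tz [-0.0042  0.019 ] yaw 91.1 [ 0.261  0.191 -0.51 ]
22.18 [ 0.5266 -0.2518  0.0651] tz [-0.0088  0.0221] yaw 91.1 [-0.011 -0.002  0.109]
clock: 22.35
position: [0.5271, -0.2486, 0.0471]
ee_rot: [-0.011, 0.699, 0.715, 0.005]
contact_force: [-0.7, -0.2, -1.0]
width: 0.0301
22.35 [ 0.5271 -0.2486  0.0471] tz [-0.0083  0.0226] yaw 91.3 [ 0.108  0.12  -0.249]
22.40 [ 0.5263 -0.248   0.0455] tz [-0.0105  0.0242] yaw 91.3 [-0.007 -0.013  0.048]
22.45 [ 0.5263 -0.2484  0.0464] tz [-0.0103  0.0238] yaw 91.3 [-0.017 -0.031  0.013]
```

```bash
python3 -m inch '[[-1,0,0,3,0],[-1,0,0,3,0]]'; python3 c.py 1; python3 -m inch '[[-1,0,0,2,0],[-1,0,0,1,0]]'; python3 c.py 1
```

```text
clock: 22.62
position: [0.5272, -0.2479, 0.0414]
ee_rot: [-0.011, 0.699, 0.715, 0.005]
contact_force: [-1.2, -0.4, -0.1]
width: 0.0304
22.62 [ 0.5272 -0.2479  0.0414] tz [-0.0083  0.0226] yaw 91.3 [ 0.029  0.028 -0.086]
22.67 [ 0.5271 -0.2479  0.041 ] tz [-0.0086  0.0229] yaw 91.3 [-0.003 -0.002  0.015]
clock: 22.83
position: [0.5276, -0.248, 0.0386]
ee_rot: [-0.01, 0.699, 0.715, 0.005]
contact_force: [-0.3, 0.4, -1.7]
width: 0.0301
22.83 [ 0.5276 -0.248   0.0386] tz [-0.0071  0.022 ] yaw 91.3 [ 0.006  0.004 -0.027]
22.88 [ 0.5276 -0.2481  0.0386] tz [-0.0071  0.0219] yaw 91.3 [-0.    -0.004  0.006]
```

```bash
python3 -m inch '[[-1,0,0,1.2,0],[-1,0,0,1,0]]'; python3 c.py 1; 
```

```text
clock: 23.05
position: [0.5279, -0.2484, 0.0372]
ee_rot: [-0.01, 0.699, 0.715, 0.006]
contact_force: [-1.7, 1.7, 8.3]
width: 0.0301
23.05 [ 0.5279 -0.2484  0.0372] tz [-0.0061  0.0214] yaw 91.3 [-0.001  0.    -0.004]
23.10 [ 0.5279 -0.2484  0.0373] tz [-0.0061  0.0214] yaw 91.3 [-0.002  0.001 -0.001]
```

Contact with the tray floor (8 N). I'll release, rise, and check.

```bash
python3 -m inch '[[0.5,0,0,0,0],[0.5,0,0,0,0],[0.5,0,0,0,0],[0.5,0,0,0,0],[0.5,0,0,0,0],[0.5,0,0,-10,0]]'; python3 -m inch '[[0.5,0,0,-25,0],[0.5,0,0,-35,0]]' >/dev/null; python3 c.py 1; python3 -m inch '[[0.8,0,0,-25,0],[0.8,0,0,0,0]]' >/dev/null; python3 c.py 3
python3 - <<'E'
from h import *
S=eyes.get_image('side');save(S,'s8.png')
E
```

```text
clock: 23.6
position: [0.5271, -0.2484, 0.0463]
ee_rot: [-0.011, 0.699, 0.715, 0.005]
contact_force: [0.0, 0.7, -0.3]
width: 0.0638
23.77 [ 0.5238 -0.2475  0.1031] tz [-0.0192  0.0297] yaw 91.3 [-0.416 -0.553  0.995]
23.82 [ 0.5283 -0.2503  0.1113] tz [-0.0069  0.0218] yaw 91.3 [-0.003 -0.015 -0.184]
23.98 [ 0.5306 -0.2522  0.1417] tz [-0.0004  0.0176] yaw 91.3 [ 0.04   0.079 -0.037]
24.03 [ 0.529  -0.2513  0.1392] tz [-0.0043  0.02  ] yaw 91.3 [ 0.035  0.072 -0.014]
24.08 [ 0.5277 -0.2504  0.1372] tz [-0.0078  0.0222] yaw 91.3 [ 0.028  0.046 -0.004]
24.13 [ 0.5269 -0.2498  0.1359] tz [-0.0102  0.0238] yaw 91.3 [ 0.022  0.028 -0.002]
```

View pics/s8.png

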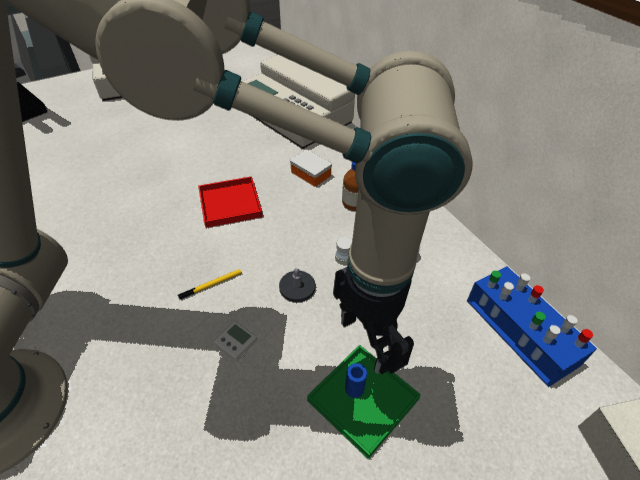

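The side view shows sleeve A standing upright in the green tray at about (357,380). Next is sleeve B.

```bash
python3 -m inch '[[0.8,18,18,0,0],[0.8,26,26,0,0],[0.8,26,26,0,0],[0.8,26,26,0,0],[0.8,24,22,0,0],[0.8,16,14,0,0],[0.8,9,8,0,0],[0.8,4,4,0,0]]'; python3 c.py 2
python3 - <<'E'
from h import *
p,s,x=wsleeve(0,(.679,-.095));save(p,'w5.png');tilt()
E
```

```text
clock: 24.85
position: [0.6656, -0.0913, 0.1247]
ee_rot: [-0.022, 0.701, 0.713, -0.0]
contact_force: [0.3, 0.2, -0.0]
width: 0.0768
24.85 [ 0.6656 -0.0913  0.1247] tz [-0.032   0.0305] yaw 90.9 [ 0.077 -0.092  0.048]
24.90 [ 0.6658 -0.0909  0.1245] tz [-0.0318  0.0312] yaw 90.9 [-0.02   0.026  0.006]
24.95 [ 0.6648 -0.0924  0.1248] tz [-0.0324  0.03  ] yaw 90.9 [-0.021  0.014  0.006]
pred [315.02241832 269.55934057] cent [313.0212766  268.39343671] 2773 fit [ 0.67814213 -0.09633846] area 3084.328084836947
25.00 [ 0.6644 -0.0935  0.1253] tz [-0.0322  0.0293] yaw 90.8 [-0.016  0.003  0.002]
```

View pics/w5.png

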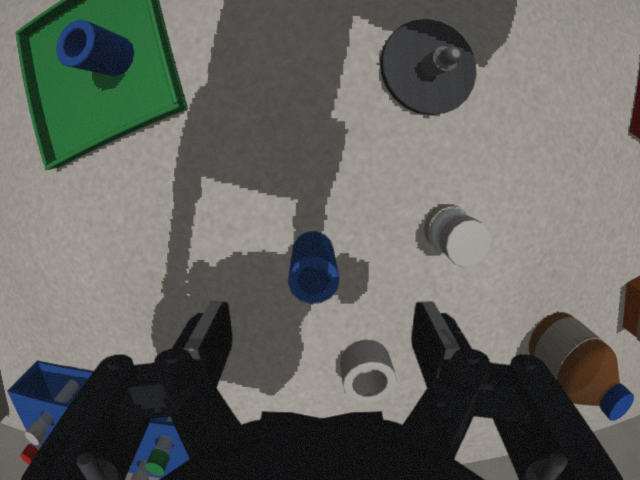

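```bash
python3 -m inch '[[0.8,-1,5,30,0],[0.8,0,0,0,0]]' >/dev/null; python3 c.py 3; python3 -m inch '[[0.8,-1,4,25,0],[0.8,0,0,0,0]]' >/dev/null; python3 c.py 3
```

```text
25.17 [ 0.6671 -0.0964  0.0956] tz [-0.0319  0.0274] yaw 90.7 [-0.101 -0.09   0.083]
25.22 [ 0.6688 -0.0971  0.0993] tz [-0.0266  0.0259] yaw 90.7 [-0.037 -0.065  0.008]
25.27 [ 0.6702 -0.0972  0.101 ] tz [-0.023   0.0253] yaw 90.7 [-0.02  -0.03  -0.001]
25.32 [ 0.671  -0.0971  0.102 ] tz [-0.021   0.0251] yaw 90.7 [-0.011 -0.016 -0.002]
25.48 [ 0.6755 -0.0995  0.0808] tz [-0.0153  0.0233] yaw 90.6 [-0.102 -0.094  0.077]
25.53 [ 0.6774 -0.1     0.0841] tz [-0.0101  0.0219] yaw 90.6 [-0.026 -0.047 -0.   ]
25.58 [ 0.6783 -0.1     0.0852] tz [-0.0077  0.0215] yaw 90.6 [-0.01  -0.015 -0.002]
25.63 [ 0.6786 -0.0999  0.0855] tz [-0.007   0.0214] yaw 90.6 [-0.002 -0.003 -0.002]
```

```bash
python3 -m inch '[[0.8,2,-1,14,0],[0.8,2,-1,14,0]]' >/dev/null; python3 c.py 2;  python3 -m inch '[[0.8,0.5,-1,9,0],[0.8,0.5,-1,9,0]]' >/dev/null; python3 c.py 3
```

```text
25.80 [ 0.6803 -0.0969  0.0642] tz [0.0047 0.0182] yaw 90.6 [ 0.092  0.183 -0.353]
25.85 [ 0.6788 -0.0961  0.0617] tz [0.0008 0.0195] yaw 90.6 [0.005 0.002 0.064]
25.90 [ 0.6785 -0.0962  0.0621] tz [-0.0002  0.0196] yaw 90.6 [-0.009 -0.025  0.02 ]
26.07 [ 0.679  -0.0955  0.0477] tz [0.0066 0.0178] yaw 90.6 [ 0.067  0.122 -0.239]
26.12 [ 0.6779 -0.0952  0.0458] tz [0.0039 0.0185] yaw 90.6 [0.006 0.002 0.041]
26.17 [ 0.6777 -0.0952  0.0461] tz [0.0032 0.0187] yaw 90.6 [-0.006 -0.016  0.013]
26.22 [ 0.6781 -0.0953  0.0465] tz [0.0038 0.0185] yaw 90.6 [-0.003 -0.016  0.002]
```

```bash
python3 -m inch '[[0.8,0,0,7,0],[0.8,0,0,6,0]]' >/dev/null; python3 c.py 2;  python3 -m inch '[[-1,0,0,0,0],[-1,0,0,0,0],[-1,0,0,0,0],[-1,0,0,0,0],[-1,0,0,0,0]]' 40; python3 c.py 0
```

```text
26.38 [ 0.6797 -0.0955  0.0348] tz [0.0077 0.0174] yaw 90.6 [ 0.061  0.057 -0.15 ]
26.43 [ 0.6791 -0.0953  0.0336] tz [0.0061 0.0178] yaw 90.6 [-0.001  0.002  0.03 ]
26.48 [ 0.6789 -0.0953  0.0338] tz [0.0055 0.018 ] yaw 90.6 [-0.007 -0.009  0.013]
clock: 26.9
position: [0.6795, -0.0955, 0.0342]
ee_rot: [-0.004, 0.703, 0.711, 0.009]
contact_force: [0.1, 0.2, -0.6]
width: 0.0317
26.90 [ 0.6795 -0.0955  0.0342] tz [0.0063 0.0177] yaw 90.6 [-0.002 -0.002  0.002]
```

```bash
python3 -m inch '[[-1,0,0,-25,0],[-1,0,0,-30,0]]' >/dev/null; python3 c.py 1; python3 -m inch '[[-1,0,0,-30,0],[-1,0,0,0,0]]' >/dev/null; python3 c.py 2;python3 -m inch '[[-1,10,-18,0,0],[-1,16,-28,0,0],[-1,16,-28,0,0],[-1,15,-24,0,0],[-1,10,-16,0,0],[-1,6,-8,0,0],[-1,3,-3,0,0]]';python3 c.py 3
```

```text
27.07 [ 0.6743 -0.0953  0.0831] tz [-0.0082  0.0215] yaw 90.6 [-0.291 -0.382  0.749]
27.12 [ 0.6778 -0.0962  0.0901] tz [0.0021 0.0188] yaw 90.6 [-0.01  -0.017 -0.139]
27.28 [ 0.6793 -0.0972  0.1236] tz [0.0067 0.0176] yaw 90.6 [ 0.065  0.105 -0.056]
27.33 [ 0.6771 -0.0967  0.1201] tz [0.0008 0.0191] yaw 90.6 [ 0.039  0.074 -0.005]
27.38 [ 0.6755 -0.0962  0.1179] tz [-0.0036  0.0202] yaw 90.6 [ 0.028  0.044 -0.001]
clock: 27.97
position: [0.5405, -0.0194, 0.1111]
ee_rot: [-0.013, 0.704, 0.71, 0.003]
contact_force: [0.3, -0.3, -0.6]
width: 0.0314
27.97 [ 0.5405 -0.0194  0.1111] tz [-0.0147  0.0217] yaw 90.5 [-0.052  0.103 -0.047]
28.02 [ 0.5402 -0.0191  0.111 ] tz [-0.0155  0.0222] yaw 90.5 [ 0.023 -0.05  -0.005]
28.07 [ 0.5421 -0.02    0.1114] tz [-0.013   0.0213] yaw 90.5 [ 0.018 -0.05  -0.018]
28.12 [ 0.5436 -0.0206  0.1117] tz [-0.011   0.0207] yaw 90.5 [ 0.01  -0.03  -0.007]
```

```bash
python3 -m inch '[[-1,4,-2,6,0],[-1,4,-1,6,0]]'; python3 c.py 4; python3 - <<'E'
from h import *
s=manip.get_state();S=eyes.get_image('side');W=eyes.get_image('wrist')
import pickle;pickle.dump((S,W,s),open('sw.pkl','wb'))
p=s['position']
import ov;ov.ov(.5378,-.0142,p[0]-.0,p[1]-.001,p[2]-.034,'ov3.png')
save({'frame':cv2.resize(S['frame'][230:305,260:340],(640,600),interpolation=1)},'s9.png')
E
```

```text
clock: 28.28
position: [0.5445, -0.014, 0.1003]
ee_rot: [-0.008, 0.705, 0.709, 0.005]
contact_force: [0.3, -0.4, -0.1]
width: 0.0315
28.28 [ 0.5445 -0.014   0.1003] tz [-0.005  0.019] yaw 90.4 [ 0.07   0.09  -0.209]
28.33 [ 0.5438 -0.0132  0.0991] tz [-0.0069  0.0199] yaw 90.4 [-0.001  0.002  0.043]
28.38 [ 0.5434 -0.0134  0.0994] tz [-0.0079  0.0196] yaw 90.4 [-0.009 -0.01   0.017]
28.43 [ 0.5435 -0.0136  0.0998] tz [-0.0075  0.0194] yaw 90.4 [-0.008 -0.005  0.004]
28.48 [ 0.5436 -0.0137  0.1002] tz [-0.0069  0.0192] yaw 90.4 [-0.008 -0.006  0.004]
```

View pics/s9.png

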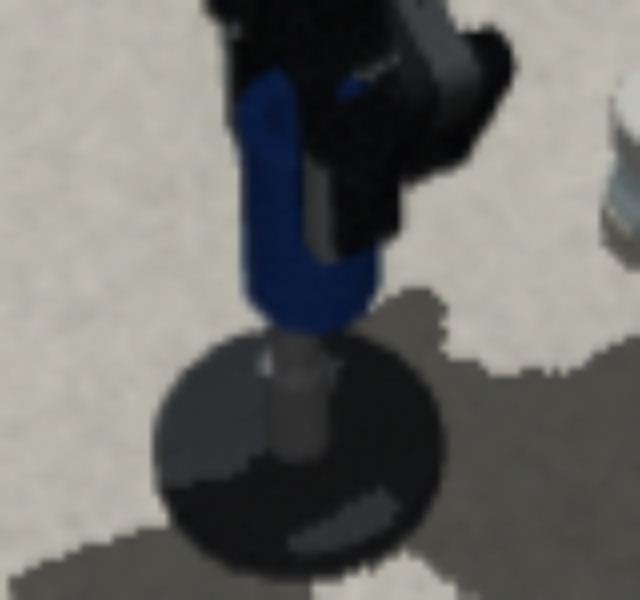

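View pics/ov3.png

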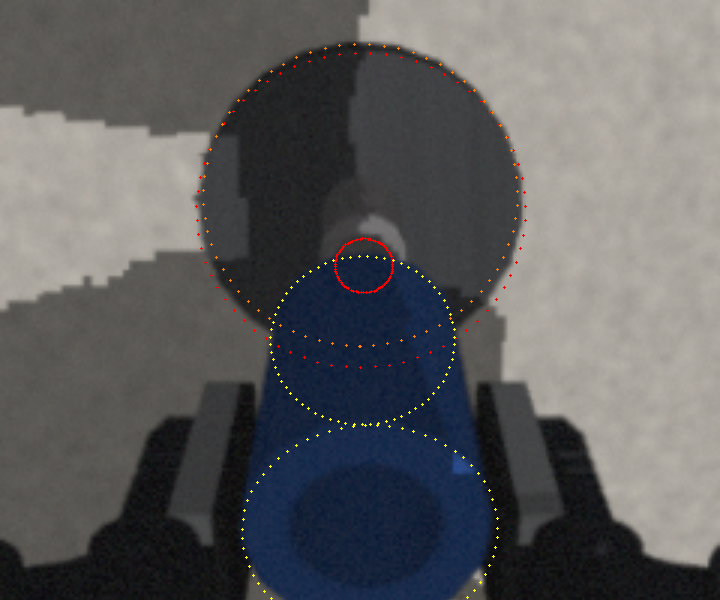

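```bash
python3 -m inch '[[-1,0,-2,2,0],[-1,0,-1.3,2,0]]'; python3 c.py 3; python3 - <<'E'
from h import *
S=eyes.get_image('side')
save({'frame':cv2.resize(S['frame'][230:305,260:340],(640,600),interpolation=1)},'s10.png')
E
```

```text
clock: 28.75
position: [0.5413, -0.0141, 0.097]
ee_rot: [-0.008, 0.705, 0.71, 0.005]
contact_force: [0.4, -0.0, -0.4]
width: 0.0316
28.75 [ 0.5413 -0.0141  0.097 ] tz [-0.0042  0.0187] yaw 90.4 [ 0.003  0.057 -0.076]
28.80 [ 0.5408 -0.0141  0.0966] tz [-0.0051  0.0188] yaw 90.4 [-0.    -0.002  0.014]
28.85 [ 0.5409 -0.0141  0.0968] tz [-0.0051  0.0189] yaw 90.4 [-0.001 -0.006  0.003]
28.90 [ 0.5411 -0.0141  0.0969] tz [-0.0047  0.0189] yaw 90.4 [-0.001 -0.007  0.001]
```

View pics/s10.png

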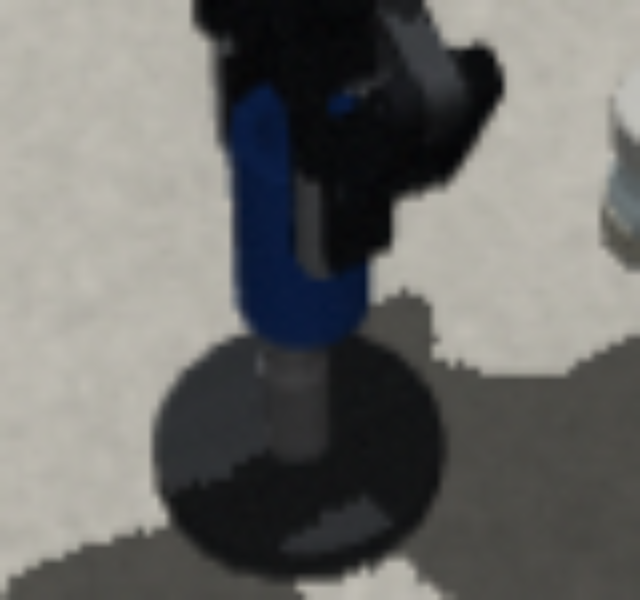

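```bash
python3 -m inch '[[-1,0.4,-0.8,3,0],[-1,0,0,3,0]]'; python3 c.py 2; python3 -m inch '[[-1,0,0,2.5,0],[-1,0,0,2.5,0]]'; python3 c.py 2
```

```text
clock: 29.12
position: [0.541, -0.0137, 0.0915]
ee_rot: [-0.007, 0.705, 0.71, 0.006]
contact_force: [0.2, 0.1, -0.4]
width: 0.0313
29.12 [ 0.541  -0.0137  0.0915] tz [-0.0025  0.0185] yaw 90.4 [ 0.038  0.038 -0.096]
29.17 [ 0.5408 -0.0137  0.0909] tz [-0.0033  0.0186] yaw 90.4 [-0.002 -0.003  0.016]
29.22 [ 0.5407 -0.0137  0.091 ] tz [-0.0036  0.0186] yaw 90.4 [-0.003 -0.007  0.006]
clock: 29.38
position: [0.5406, -0.0136, 0.086]
ee_rot: [-0.008, 0.705, 0.71, 0.005]
contact_force: [-2.5, -0.0, -0.2]
width: 0.0315
29.38 [ 0.5406 -0.0136  0.086 ] tz [-0.0037  0.0186] yaw 90.4 [ 0.032  0.042 -0.066]
29.43 [ 0.5402 -0.0135  0.0855] tz [-0.0047  0.0187] yaw 90.4 [-0.    -0.     0.005]
29.48 [ 0.5403 -0.0135  0.0856] tz [-0.0046  0.0187] yaw 90.4 [-0.004 -0.006  0.003]
```

```bash
python3 -m inch '[[-1,0,-0.8,2,0],[-1,0,0,2,0]]'; python3 c.py 2; python3 -m inch '[[-1,0,0,1.5,0],[-1,0,0,1.5,0]]'; python3 c.py 2
```

```text
clock: 29.65
position: [0.5398, -0.0135, 0.0815]
ee_rot: [-0.008, 0.705, 0.71, 0.005]
contact_force: [0.0, 0.7, -0.5]
width: 0.0313
29.65 [ 0.5398 -0.0135  0.0815] tz [-0.0037  0.0186] yaw 90.4 [ 0.031  0.024 -0.067]
29.70 [ 0.5397 -0.0135  0.0812] tz [-0.004   0.0187] yaw 90.4 [-0.001 -0.005  0.012]
29.75 [ 0.5398 -0.0135  0.0813] tz [-0.004   0.0187] yaw 90.4 [-0.006 -0.007  0.009]
clock: 29.92
position: [0.5401, -0.0135, 0.0785]
ee_rot: [-0.008, 0.705, 0.71, 0.005]
contact_force: [-0.3, -0.1, 0.6]
width: 0.0313
29.92 [ 0.5401 -0.0135  0.0785] tz [-0.0033  0.0185] yaw 90.4 [ 0.019  0.02  -0.043]
29.97 [ 0.54   -0.0135  0.0782] tz [-0.0036  0.0185] yaw 90.4 [-0.001 -0.002  0.003]
30.02 [ 0.54   -0.0135  0.0783] tz [-0.0036  0.0186] yaw 90.4 [-0.004 -0.004  0.003]
```

Underside at about 44 mm with no force. Descending slowly towards the shoulder.

```bash
python3 -m inch '[[-1,0,0,1.2,0],[-1,0,0,1,0]]'; python3 c.py 1; python3 -m inch '[[-1,0,0,1,0],[-1,0,0,0.5,0]]'; python3 c.py 1
```

```text
clock: 30.18
position: [0.5401, -0.0135, 0.0761]
ee_rot: [-0.008, 0.705, 0.71, 0.005]
contact_force: [-1.7, 0.3, 0.1]
width: 0.0317
30.18 [ 0.5401 -0.0135  0.0761] tz [-0.0034  0.0185] yaw 90.4 [ 0.013  0.013 -0.026]
30.23 [ 0.54   -0.0135  0.076 ] tz [-0.0036  0.0185] yaw 90.4 [ 0.001 -0.001  0.003]
clock: 30.4
position: [0.5399, -0.0135, 0.0749]
ee_rot: [-0.008, 0.704, 0.71, 0.005]
contact_force: [-1.1, -0.7, 4.3]
width: 0.0315
30.40 [ 0.5399 -0.0135  0.0749] tz [-0.0037  0.0184] yaw 90.4 [-0.     0.003 -0.008]
30.45 [ 0.54   -0.0135  0.0749] tz [-0.0036  0.0184] yaw 90.4 [-0.001 -0.002  0.001]
```

```bash
python3 -m inch '[[-0.08,0,0,0,0],[-0.08,0,0,0,0],[-0.08,0,0,0,0],[-0.08,0,0,0,0],[-0.08,0,0,0,0],[-0.08,0,0,0,0]]'; python3 - <<'E'
from h import *
tilt();S=eyes.get_image('side');W=eyes.get_image('wrist');save(W,'w6.png')
save({'frame':cv2.resize(S['frame'][230:305,260:340],(640,600),interpolation=1)},'s11.png')
E
```

```text
clock: 30.95
position: [0.5413, -0.0135, 0.0749]
ee_rot: [-0.007, 0.705, 0.71, 0.006]
contact_force: [0.9, -0.2, 0.3]
width: 0.0393
30.95 [ 0.5413 -0.0135  0.0749] tz [-0.0005  0.0183] yaw 90.4 [ 0.002 -0.003 -0.004]
```

View pics/s11.png

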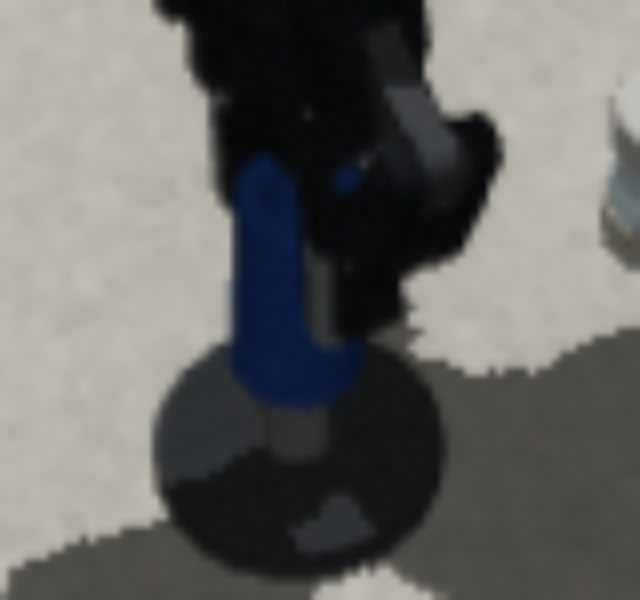

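View pics/w6.png

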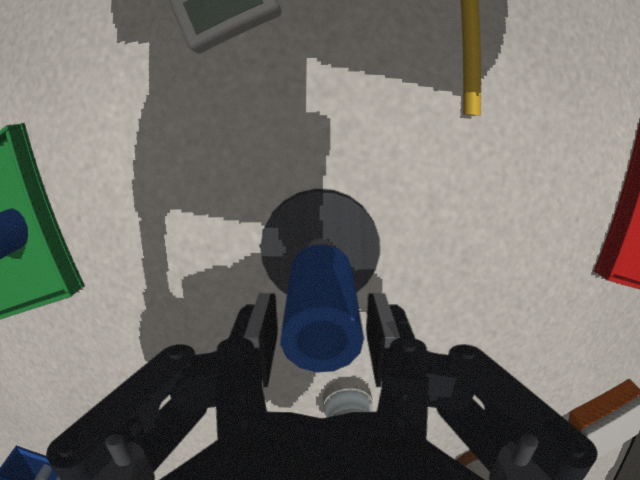

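```bash
python3 -m inch '[[-1,0,-1.5,0,0],[-1,0,0,0,0],[-1,0,0,0,0],[-1,0,0,0,0]]' 40; python3 c.py 0; python3 -m inch '[[-1,0,0,1,0],[-1,0,0,0.3,0]]'; python3 c.py 1
```

```text
clock: 31.38
position: [0.5406, -0.0136, 0.0753]
ee_rot: [-0.006, 0.705, 0.71, 0.007]
contact_force: [0.8, 0.5, -0.2]
width: 0.0317
31.38 [ 0.5406 -0.0136  0.0753] tz [0.0015 0.0181] yaw 90.4 [-0.002  0.002 -0.002]
clock: 31.55
position: [0.541, -0.0137, 0.075]
ee_rot: [-0.005, 0.705, 0.71, 0.007]
contact_force: [-0.9, -0.8, 3.7]
width: 0.0312
31.55 [ 0.541  -0.0137  0.075 ] tz [0.0026 0.0179] yaw 90.4 [-0.002  0.001 -0.003]
31.60 [ 0.541  -0.0137  0.0749] tz [0.0026 0.0179] yaw 90.4 [-0.001  0.001 -0.003]
```

```bash
python3 -m inch '[[-1,0,0,-16,0],[-1,0,0,-20,0]]'; python3 c.py 1; python3 -m inch '[[-1,0,0,-26,0],[-1,0,0,0,0]]' >/dev/null; python3 c.py 2; python3 -m inch '[[-1,25,-2,0,0],[-1,36,-3,0,0],[-1,36,-3,0,0],[-1,36,-3,0,0],[-1,36,-3,0,0],[-1,36,-3,0,0],[-1,32,-3,0,0],[-1,22,-2,0,0],[-1,12,-1,0,0],[-1,6,0,0,0]]'; python3 c.py 3
```

```text
clock: 31.77
position: [0.5372, -0.0137, 0.1076]
ee_rot: [-0.01, 0.705, 0.71, 0.004]
contact_force: [-0.0, -0.5, -1.0]
width: 0.0312
31.77 [ 0.5372 -0.0137  0.1076] tz [-0.0076  0.0196] yaw 90.4 [-0.238 -0.294  0.589]
31.82 [ 0.5397 -0.0141  0.1115] tz [-0.0008  0.0184] yaw 90.4 [ 0.005  0.002 -0.112]
31.98 [ 0.5401 -0.0147  0.1384] tz [0.0002 0.0182] yaw 90.4 [ 0.066  0.105 -0.058]
32.03 [ 0.5379 -0.0144  0.1358] tz [-0.0051  0.019 ] yaw 90.4 [ 0.029  0.059 -0.003]
32.08 [ 0.5366 -0.0142  0.1343] tz [-0.0084  0.0195] yaw 90.4 [0.017 0.032 0.001]
clock: 32.92
position: [0.5035, 0.2708, 0.1237]
ee_rot: [-0.016, 0.707, 0.707, -0.006]
contact_force: [-0.3, -0.5, -1.6]
width: 0.0315
32.92 [0.5035 0.2708 0.1237] tz [-0.0307  0.0137] yaw 90.0 [ 0.067 -0.055  0.02 ]
32.97 [0.5034 0.2713 0.1234] tz [-0.0312  0.0145] yaw 90.0 [-0.014  0.009  0.006]
33.02 [0.5039 0.2697 0.1238] tz [-0.0306  0.0132] yaw 90.0 [-0.016  0.004  0.007]
33.07 [0.5043 0.2686 0.1242] tz [-0.0299  0.0127] yaw 89.9 [-0.014 -0.001  0.003]
```

```bash
python3 -m inch '[[-1,4,3,25,0],[-1,4,3,25,0]]' >/dev/null; python3 c.py 1; python3 -m inch '[[-1,2,0,13,0],[-1,0,0,12,0]]'; python3 c.py 2; python3 -c "
from h import *
S=eyes.get_image('side');save(S,'s12.png')"
```

```text
33.23 [0.5128 0.2759 0.0776] tz [-0.0197  0.0146] yaw 89.8 [ 0.34   0.228 -0.643]
33.28 [0.511  0.2753 0.073 ] tz [-0.0261  0.0124] yaw 89.8 [-0.013 -0.001  0.137]
clock: 33.45
position: [0.5112, 0.2749, 0.0476]
ee_rot: [-0.013, 0.709, 0.705, -0.005]
contact_force: [0.5, -0.1, -0.7]
width: 0.0314
33.45 [0.5112 0.2749 0.0476] tz [-0.0261  0.0112] yaw 89.7 [ 0.145  0.156 -0.321]
33.50 [0.5099 0.2741 0.0457] tz [-0.0295  0.0096] yaw 89.6 [-0.017 -0.012  0.068]
33.55 [0.5101 0.2743 0.0469] tz [-0.029  0.01 ] yaw 89.6 [-0.027 -0.035  0.021]
```

View pics/s12.png

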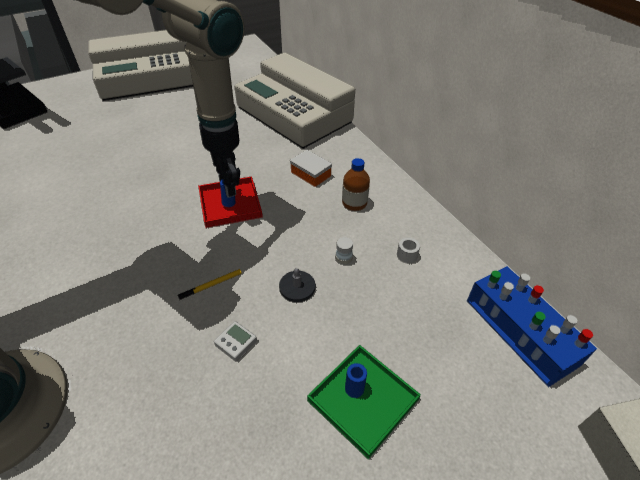

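The sleeve is over the red tray at about (228,197), well inside the walls. Sleeve A is upright in the green tray.

```bash
python3 -m inch '[[-1,0,0,4,0],[-1,0,0,3,0]]'; python3 c.py 1; python3 -m inch '[[-1,0,0,1.2,0],[-1,0,0,1,0]]'; python3 c.py 1
```

```text
clock: 33.77
position: [0.5127, 0.2742, 0.0432]
ee_rot: [-0.012, 0.71, 0.704, -0.004]
contact_force: [-0.7, -0.5, -0.3]
width: 0.031
33.77 [0.5127 0.2742 0.0432] tz [-0.0231  0.0122] yaw 89.6 [ 0.022  0.019 -0.08 ]
33.82 [0.5128 0.2742 0.0429] tz [-0.023   0.0122] yaw 89.6 [-0.002 -0.002  0.011]
clock: 33.98
position: [0.5135, 0.2742, 0.0418]
ee_rot: [-0.012, 0.71, 0.704, -0.003]
contact_force: [-0.3, 0.7, -0.2]
width: 0.0315
33.98 [0.5135 0.2742 0.0418] tz [-0.0209  0.0129] yaw 89.5 [ 0.005  0.007 -0.025]
34.03 [0.5135 0.2742 0.0417] tz [-0.021   0.0128] yaw 89.5 [0.001 0.    0.005]
```

```bash
python3 -m inch '[[-1,0,0,2,0],[-1,0,0,1,0]]'; python3 c.py 1; python3 -m inch '[[-1,0,0,1,0],[-1,0,0,0.5,0]]'; python3 c.py 1
```

```text
clock: 34.2
position: [0.5138, 0.2744, 0.0394]
ee_rot: [-0.012, 0.71, 0.704, -0.002]
contact_force: [-0.8, -1.4, 5.0]
width: 0.0312
34.20 [0.5138 0.2744 0.0394] tz [-0.0197  0.0133] yaw 89.6 [ 0.    0.   -0.01]
34.25 [0.5137 0.2745 0.0395] tz [-0.0197  0.0132] yaw 89.6 [-0.002 -0.     0.003]
clock: 34.42
position: [0.5138, 0.2744, 0.0395]
ee_rot: [-0.011, 0.71, 0.705, -0.002]
contact_force: [-0.4, -0.1, 2.9]
width: 0.0315
34.42 [0.5138 0.2744 0.0395] tz [-0.0191  0.013 ] yaw 89.6 [-0.001  0.001 -0.   ]
34.47 [0.5138 0.2745 0.0394] tz [-0.0191  0.013 ] yaw 89.6 [ 0.001  0.001 -0.002]
```

On the floor. Releasing, withdrawing and checking.

```bash
python3 -m inch '[[0.5,0,0,0,0],[0.5,0,0,0,0],[0.5,0,0,0,0],[0.5,0,0,0,0],[0.5,0,0,0,0],[0.5,0,0,-10,0]]'; python3 -m inch '[[0.5,0,0,-25,0],[0.5,0,0,-35,0]]' >/dev/null; python3 c.py 1; python3 -m inch '[[0.8,0,0,-35,0],[0.8,0,0,-30,0],[0.8,0,0,-20,0],[0.8,0,0,-10,0],[0.8,0,0,-4,0],[0.8,0,0,0,0]]'; python3 c.py 3
python3 - <<'E'
from h import *
S=eyes.get_image('side');save(S,'s13.png');T=eyes.get_image('top');save(T,'t13.png');tilt()
E
```

```text
clock: 34.97
position: [0.5126, 0.2742, 0.0472]
ee_rot: [-0.012, 0.71, 0.705, -0.004]
contact_force: [-1.0, 0.2, -1.4]
width: 0.064
35.13 [0.5098 0.2719 0.1038] tz [-0.0354  0.0074] yaw 89.6 [-0.415 -0.554  0.996]
35.18 [0.5148 0.2737 0.112 ] tz [-0.0216  0.0125] yaw 89.6 [-0.004 -0.017 -0.182]
clock: 35.68
position: [0.519, 0.2732, 0.2235]
ee_rot: [-0.009, 0.709, 0.705, 0.003]
contact_force: [-0.1, -0.0, 0.2]
width: 0.0771
35.68 [0.519  0.2732 0.2235] tz [-0.0096  0.017 ] yaw 89.6 [-0.014 -0.005  0.001]
35.73 [0.5188 0.2731 0.2229] tz [-0.0104  0.0167] yaw 89.6 [ 0.022  0.031 -0.009]
35.78 [0.5183 0.2729 0.2217] tz [-0.0125  0.0159] yaw 89.6 [0.018 0.029 0.001]
35.83 [0.5178 0.2727 0.2208] tz [-0.0143  0.0152] yaw 89.6 [0.012 0.017 0.003]
35.93 [0.5175 0.2726 0.2201] tz [-0.0157  0.0147] yaw 89.6 [ 0.003 -0.002  0.002]
```

View pics/s13.png

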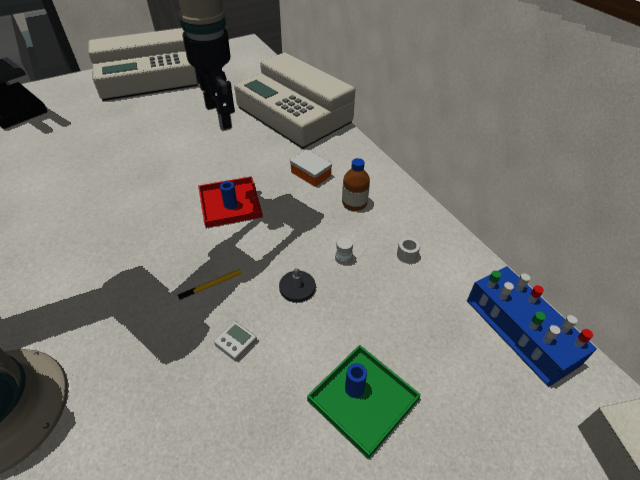

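View pics/t13.png

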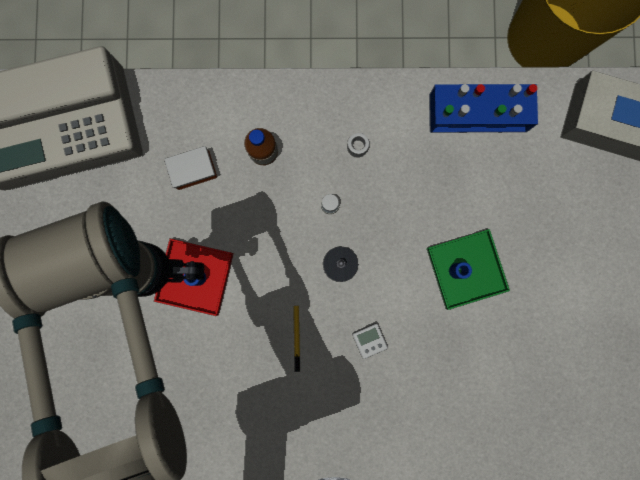

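Both sleeves stand upright: A in green at side (357,380), B in red at side (228,195). The bystanders are at the same pixels as in the first pictures, and the gripper is clear, so I'm handing in.

```bash
python3 -c "
from h import *
print(manip.sign_off(), manip.get_state()['clock'])"
```

```text
the job is handed in; nothing more can be done
the job is handed in; nothing more can be done
```

Both sleeves were gauged one after the other and put away, and the job was handed in at about 36 s of the 67 s allowed.

- **Sleeve A (left one) is sound:** it slid past the shoulder and right down onto the base with almost no force. I let go of it there for about half a second, then stood it upright in the green tray before touching the other.
- **Sleeve B (right one) is shrunken:** it stopped with its underside about 41 mm above the table, at 4 N. It stayed there when I let go, and a second light press met the same resistance (3.7 N) at the same height. It now stands upright in the red tray.

The last side and top pictures show both sleeves upright in their trays. The vial, reducer, pen, timer, bottle and box are where they started, and the gripper is open and about 0.2 m up, clear of everything. The highest contact force I read was about 8 N, when setting A down.

- **Tool tilt:** abrupt stops tilted the tool by up to about 5° early on. I worked it back to about 1° or less before each grasp and fit.
- **Pin position:** the wrist camera and the fixed cameras disagreed by about 1.7 mm. I set the final alignment from the pictures and the contact force.

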